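# Change over the tube mixer and lock its toggle back to run

## Task

Change over the tube mixer. First pull the black locking toggle on the grey control box outward and flip it over its gate from the green dot to the red one (STOP), letting it snap home; then take every white, green-capped carrier off the mixer's bar and stand it in the grey tray, and hang every blue, red-capped carrier over the bar so that its crown sits right down on the bar with a leg on either side. Keep all carriers upright, leave everything else alone, and when the carriers are all in place pull and flip the toggle back to the green dot (RUN) so that it locks; never touch a carrier except at STOP, and never force the toggle without pulling it out.

Things in the scene. Friction and masses are not known exactly. Their poses are not given: they have to be found in the camera images.
- bar_mid (a point): Middle of the mixer's steel bar, on its axis, 135 mm above the table. Round, 18 mm diameter, level, 336 mm free between end posts, along this frame's y (x across, z up). A carrier hung right has its fin point 40 mm above this point, its y along the bar (either way round), feet 37 mm above the table. Room for three side by side at 100 mm pitch.
- mixer: The pale teal fixed mixer; origin on the table below the bar's middle, y along the bar. Base 110 (x) x 400 (y) x 22 mm high; an end post at each end of the bar (centres at y = -180 and +180 mm), 50 (x) x 24 (y) mm, tops 167 mm above the table.
- tray: Fixed grey open tray for finished carriers, outside 250 (x) x 135 (y) x 30 mm, walls and floor 4 mm; origin at the centre of its underside, on the table. Two carriers fit, for instance at x = -60 and +60 mm, each with its y along the tray's y (either way); a carrier standing in it has its fin point 142 mm above the table.
- toggle (a joint): Flip angle (rad) of the black locking toggle bat: +0.42 leans fully to the green dot (RUN), -0.42 fully to the red dot (STOP), 0 upright. It stays where left (friction 0.03 N m). A yellow gate blocks it from about +0.2 to -0.2 unless the bat is pulled outward beyond 10 mm. Counts as flipped beyond 0.22 either way.
- bat (a joint): How far the bat is pulled outward along its own length, m: 0 home, 0.018 end stop. A spring draws it home (2.5 N at home, 7 N at the stop). It must exceed 0.0105 to pass the gate; 0.014 is a good pull. Let go at either end of the flip it snaps home; below 0.004 it counts as home.
- toggle_pivot (a point): Hinge axis of the toggle, 38 mm above the table, inside the fixed grey control box (130 x 130 x 60 mm high, turned about the vertical). The hinge axis is this frame's x; z up. The bat leans towards +y at RUN (green dot 52 mm to +y) and -y at STOP (red dot at -y), its length pointing away from this point.
- bat_grip (a point): Grip point of the bat: 74 mm from the hinge axis when home, in the black handle, which spans 44 to 92 mm from the axis and is 14 mm thick along the hinge axis (pinch it so), 16 mm wide in the swing direction. This frame leans with the bat, z outward along it. Steel crossbar and gate lie within 42 mm of the axis, 18 mm to either side.
- W1_fin (a point): Blue carrier with red-capped tubes, on the table. An upturned U: 93 mm across two legs (x), 70 mm long (y, along the bar when hung), 152 mm high, 0.15-0.28 kg. On its crown stands a grip fin 10 mm thick (x), 44 mm long (y). This point is in the fin, 138 mm above the feet, 14 mm below its top; z up. May be absent (None from the start).
- W2_fin (a point): Second blue carrier, as W1; may be absent. Its inside: gap between the legs 49 mm wide, open below and at both ends; the crown's roof (35 degree slopes) peaks inside 109 mm above the feet, 29 mm below this fin point; outside the crown peaks 115 mm above the feet, the tube caps reach 96 mm.
- W3_fin (a point): Third blue carrier, same as W1 and W2; may be absent. Point in the fin, 138 mm above the feet, z up.
- F1_fin (a point): White carrier with green-capped tubes (finished), hanging over the bar at the start; same build and same fin point as the blue ones. May be absent.
- F2_fin (a point): Second white carrier, same as F1, hanging over the bar at the start; may be absent.
- spray: White bottle, 60 mm diameter, 170 mm high, a bystander to be left alone; origin at the centre of its underside.
- wipes: Yellow can, 84 mm diameter, 130 mm high, a bystander to be left alone; origin at the centre of its underside.
- reagent: Amber jar, 48 mm diameter, 85 mm high, a bystander to be left alone; origin at the centre of its underside.
- buffer: Green jar, 48 mm diameter, 85 mm high, a bystander to be left alone; origin at the centre of its underside.

How it is judged:
By the outcome, as a careful person would: the job done as asked, in the order asked, and still so for the second after the job is handed in, with the robot touching nothing.
Of W1, W2, W3 only 2 to 3 are there at a start; the rules pass over those that are not, and their reading is None.
Of F1, F2 only 1 to 2 are there at a start; the rules pass over those that are not, and their reading is None.
At some moment in a run one of W1, W2, W3 may be knocked a few centimetres aside while the robot is not near it.
It also fails if it takes over 210 s, if anything falls off the work surface, if the arm or the gripper's body presses on something with over 40 N, if the wrist force passes 120 N, or if a joint passes its speed limit or range.

## Robot

A 6-joint arm with a two-finger parallel gripper is mounted at the origin on the work surface. World frame = base frame: x ahead of the robot, y to its left, z up, the work surface at z = 0. Lengths are in m, angles in rad, forces in N, time in s.
With the tool pointing down it reaches from about 0.25 to 0.725 m from the base axis. Payload 4 kg.
Tool frame: the origin (TCP) lies between the finger pads; the fingertips stand 22 mm ahead of it and the grasp point (between the pads) lies 3 mm ahead of it; z points along the fingers, y is the direction in which the jaws open and shut (so a half turn about z gives the same grasp; the last joint's range is limited). The gripper opens to 85 mm and grips with 20 to 120 N. Pads are 22 mm wide; open, the fingers measure 114 mm over their backs; the gripper's body (76 mm by 85 mm) begins 54 mm behind the grasp point. The pads swing forward as they close: fully open they stand 13 mm farther back than shut.
Start: joints at [1.179, 0.241, 0.005, 1.335, 0, 1.571], TCP at [0.191, 0.462, 0.253] pointing down, gripper open.
Joint ranges: [-2.72, 2.72], [-1.05, 1.87], [-1.09, 1.28], [-1.99, 2.15], [-1.42, 1.44], [-3.14, 3.14]. Speed limits (rad/s): [2.79, 2.79, 3.14, 3.14, 3.14, 3.14].

## Interface

Orientations are given as a rotation vector (axis times angle).
In Python, from rig import manip, imaging gives the robot as it stands.
- The arm moves only by the tool send_rows, never from a script. Its argument "moves" is a list of rows, each a list of 7 numbers: the shift along the tool's x, y, z in m, then the turn, a rotation vector about the tool's x, y, z in units of 5 degrees (1.0 is 5 degrees), then the opening, from -1 (shut) to 1 (fully open). A call has 1 to 10 rows; each row shifts and turns the commanded pose from where the row before left it, along the tool's axes as they then stand; what a row does not reach is not made up. A row lasts 1/10 s, in which the tool goes at most 50 mm and 8.59 degrees, less where a joint would pass 70% of its speed; a pose out of reach is approached as far as the arm can. A call is refused whole if a number of a shift passes 0.05 or a number of a turn 1, either way. A call with a gripper value outside its range is refused whole. The fingers move at their own pace and stop on an object; "force" is the grip in N (left out, the last holds). Time passes only in rows, so rows that do not move let the fingers close. It gives the time, the measured TCP pose, the force and the opening at its end, in the units of the state.
- manip.get_state(): the state, without advancing time (a new reading comes with each control period).
- imaging.read_camera(name): name is "scene" or "top"; returns a dict with "img" (384x512x3 uint8, red, green, blue), "fx", "fy", "cx", "cy" (pixels), "dist_coeffs" ([k1, k2, p1, p2, k3] as OpenCV has them; the pictures are not rectified), "cam_to_world" (4x4, takes a point from camera to world coordinates). Camera axes: x right, y up, looking along -z (the intrinsics and any distortion apply to the point x, -y, -z); pixel columns grow to the right and rows downward; lengths in m; the calibration is good to about 2 mm. A picture is of the moment at which its call begins. There is no depth.
- manip.close_job(): hands the job in, once; it reports no verdict.
The state is a dict: "time_s": time; "joints": joint angles; "qd": joint speeds; "effort": joint torques, N m; "tool_pos": TCP position; "tool_rot": TCP orientation; "contact_force": force on the tool from outside, world axes, zero at the start; "wrist_torque": the same for the moment, N m; "gripper_width": finger opening in m.
Only numpy, scipy, OpenCV 4.12 (cv2) and the standard library are available. Lean on these libraries where they do the work, as an engineer would, in place of code of your own. Each camera call takes 0.05 s, during which the arm holds its last target.

## Working session

There is one attempt and no reset: what is moved stays moved. The work goes in short steps, Python scripts to look and compute and a tool call to move; the robot and the scene stay as the last step left them, time stands still between calls to the robot, and variables do not carry over. Pictures are saved under pics/ and viewed, and the job is handed in when it is done.

Besides the shell and the picture viewer there is one more tool, called after "Emit:" as name(argument=value, ...) on one line, values as JSON. send_rows: Moves the arm, as the interface text tells. Its arguments: {"type":"object","properties":{"moves":{"type":"array","items":{"type":"array","items":{"type":"number"}}},"force":{"type":"number"}},"required":["moves"]}

```bash
ls; mkdir -p pics; python3 - <<'E'
from rig import manip, imaging
import cv2,numpy as np
print(manip.get_state())
for n in ("scene","top"):
    c=imaging.read_camera(n); np.savez(f'{n}0.npz',**{k:np.array(v) for k,v in c.items()})
    print(n,c["fx"],c["fy"],c["cx"],c["cy"],c["dist_coeffs"],np.round(c["cam_to_world"],4).tolist())
    cv2.imwrite(f'pics/{n}0.png',cv2.resize(c["img"][:,:,::-1],(800,600),interpolation=cv2.INTER_CUBIC))
E
```

```text
pics
{'time_s': 0.0, 'joints': array([1.17902728e+00, 2.41403093e-01, 3.72625924e-03, 1.33519275e+00,
       2.03464469e-05, 1.57076217e+00]), 'qd': array([ 9.67997198e-04,  6.20427597e-04, -7.24288498e-04, -2.11286146e-03,
        8.59676965e-05,  4.99855077e-04]), 'effort': array([ 1.77443860e-05, -3.72315359e+01,  2.52409887e+01,  1.69284706e-02,
       -3.26444126e-05,  5.43574785e-07]), 'tool_pos': array([0.19068419, 0.46158106, 0.25241862]), 'tool_rot': array([-0.61132609, -3.08110593,  0.00318772]), 'contact_force': array([-0.38294149, -0.05431444, -0.33469548]), 'wrist_torque': array([-0.00397147,  0.0343564 , -0.06777931]), 'gripper_width': 0.08529037225811614}
scene 369.04192853097396 369.04192853097396 254.40581653026487 195.6011452265487 [0.03062578 0.         0.         0.         0.        ] [[0.6938, -0.4445, 0.5666, 1.2111], [0.72, 0.4441, -0.5332, -0.6153], [-0.0146, 0.778, 0.6282, 0.8414], [0.0, 0.0, 0.0, 1.0]]
top 471.4104428886427 471.4104428886427 243.23764857094298 192.89261553038526 [-0.01578225  0.          0.          0.          0.        ] [[0.044, 0.979, -0.199, 0.2613], [-0.999, 0.0431, -0.0089, -0.0178], [-0.0002, 0.1992, 0.98, 1.5491], [0.0, 0.0, 0.0, 1.0]]
```

View pics/scene0.png

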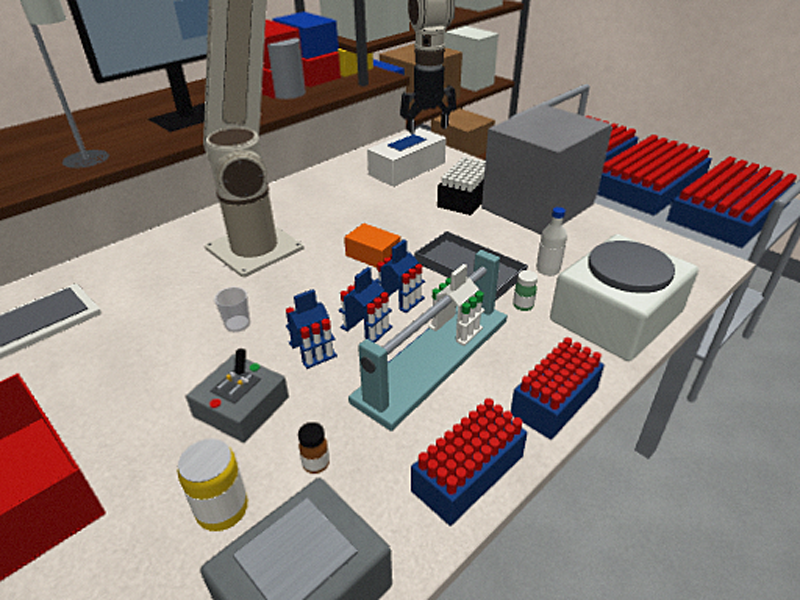

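View pics/top0.png

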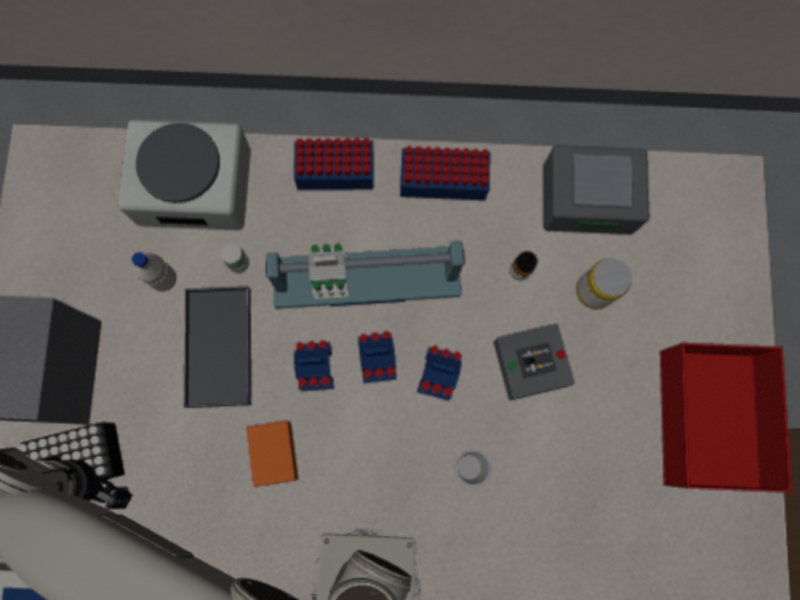

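The scene has three blue carriers (top view 800x600 pixels at about (313,365), (377,357) and (441,371)), and one white carrier on the bar at (327,270). The tray is at (217,347) and the control box at (533,360). I'll build helpers and zoom in.

```bash
cat > h.py <<'E'
from rig import manip, imaging
import cv2,numpy as np
from scipy.spatial.transform import Rotation as R
F=np.diag([1,-1,-1.])
def cam(n): return imaging.read_camera(n)
def load(n):
    d=np.load(n); return {k:(d[k] if d[k].ndim else float(d[k])) for k in d.files}
def K(c): return np.array([[c["fx"],0,c["cx"]],[0,c["fy"],c["cy"]],[0,0,1]])
def ray(c,p):
    u=cv2.undistortPoints(np.array([[p]],float),K(c),np.array(c["dist_coeffs"],float))[0,0]
    T=np.array(c["cam_to_world"]); d=T[:3,:3]@np.array([u[0],-u[1],-1]); return T[:3,3],d/np.linalg.norm(d)
def plane(c,p,z):
    o,d=ray(c,p); return o+d*(z-o[2])/d[2]
def tri(c1,p1,c2,p2):
    o1,d1=ray(c1,p1);o2,d2=ray(c2,p2)
    s=np.linalg.lstsq(np.stack([d1,-d2],1),o2-o1,rcond=None)[0]
    a=o1+s[0]*d1;b=o2+s[1]*d2; return (a+b)/2,np.linalg.norm(a-b)
def proj(c,P):
    T=np.array(c["cam_to_world"]);Rm=F@T[:3,:3].T
    return cv2.projectPoints(np.atleast_2d(np.array(P,float)),cv2.Rodrigues(Rm)[0],-Rm@T[:3,3],K(c),np.array(c["dist_coeffs"],float))[0][:,0]
def crop(c,x0,y0,x1,y1,s,name,pts=None):
    im=np.ascontiguousarray(cv2.resize(c["img"][y0:y1,x0:x1,::-1],None,fx=s,fy=s,interpolation=cv2.INTER_CUBIC))
    for k in range(x0-x0%10+10,x1,10): cv2.putText(im,str(k),(int((k-x0)*s),8),0,.3,(0,255,255),1);cv2.line(im,(int((k-x0+.5)*s),10),(int((k-x0+.5)*s),14),(0,255,255))
    for k in range(y0-y0%10+10,y1,10): cv2.putText(im,str(k),(0,int((k-y0+.5)*s)),0,.3,(0,255,255),1)
    if pts is not None:
        for q in pts: cv2.drawMarker(im,(int((q[0]-x0+.5)*s),int((q[1]-y0+.5)*s)),(255,0,255),0,8,1)
    cv2.imwrite(f'pics/{name}.png',im)
E
python3 - <<'E'
from h import *
t=load('top0.npz');s=load('scene0.npz')
t["img"]=t["img"].astype(np.uint8);s["img"]=s["img"].astype(np.uint8)
crop(t,110,145,310,265,4,'tA'); crop(t,310,200,375,260,8,'tB')
crop(s,180,145,340,275,5,'sA'); crop(s,115,215,190,285,8,'sB')
E
```

```text
(no output)
```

View pics/tA.png

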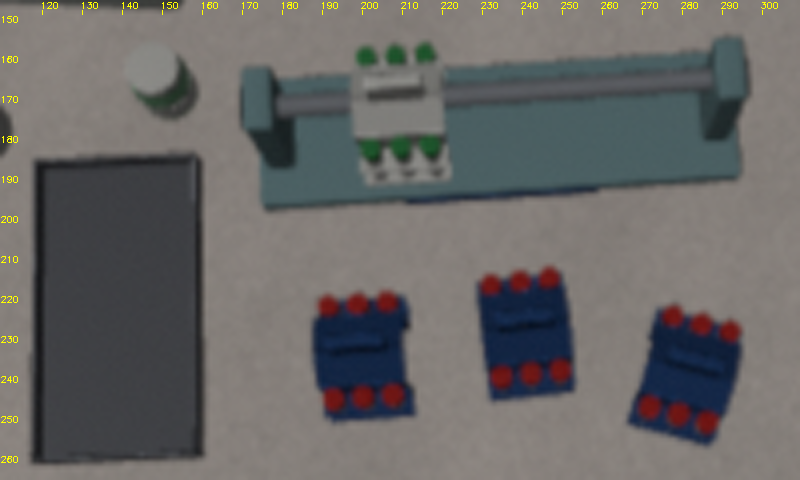

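View pics/tB.png

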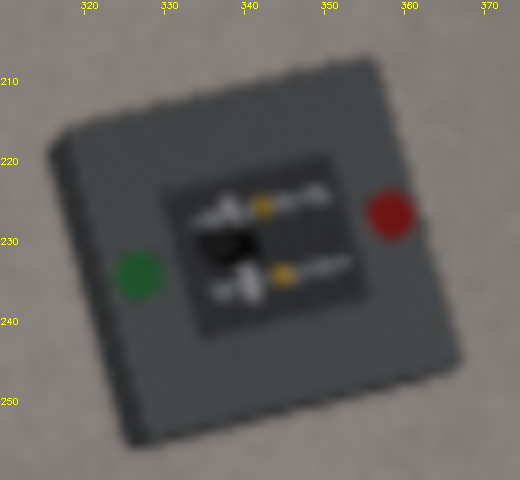

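View pics/sA.png

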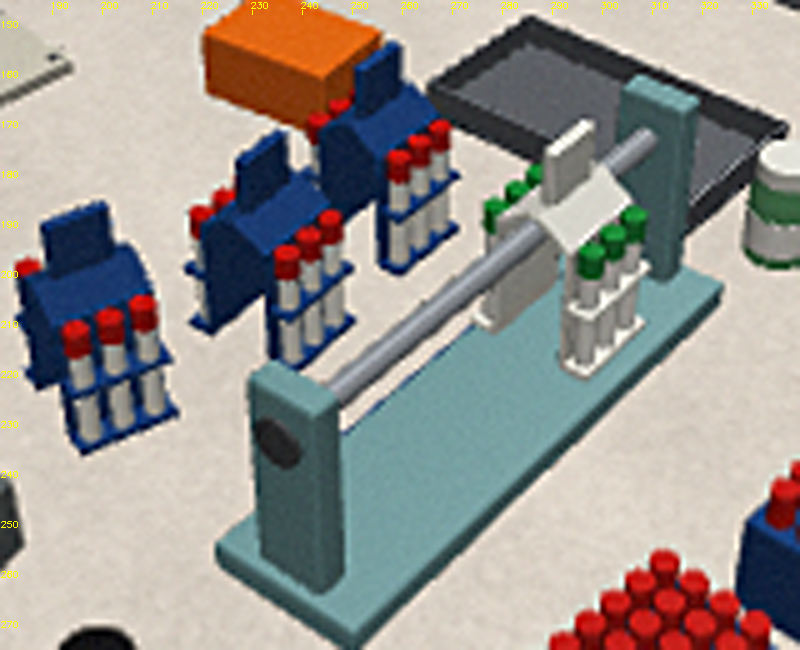

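View pics/sB.png

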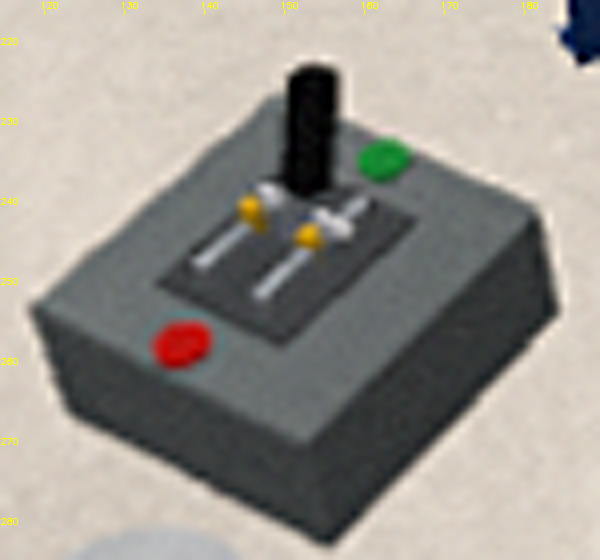

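```bash
cat > meas.py <<'E'
from h import *
def blobs(c,kind,mn,roi):
    h=cv2.cvtColor(c["img"].astype(np.uint8),cv2.COLOR_RGB2HSV)
    if kind=='red': m=((h[...,0]<8)|(h[...,0]>172))&(h[...,1]>150)&(h[...,2]>70)
    if kind=='green': m=(h[...,0]>45)&(h[...,0]<75)&(h[...,1]>110)&(h[...,2]>50)
    x0,y0,x1,y1=roi; k=np.zeros(m.shape,np.uint8); k[y0:y1,x0:x1]=m[y0:y1,x0:x1]
    n,l,st,ce=cv2.connectedComponentsWithStats(k)
    return [(ce[i],st[i,4]) for i in range(1,n) if st[i,4]>=mn]
E
python3 - <<'E'
from meas import *
t=load('top0.npz');s=load('scene0.npz')
for k in('red','green'):
  print(k); 
  for p,a in blobs(t,k,4,(110,140,375,265)): print(np.round(p,1),a, np.round(plane(t,p,.06 if p[0]>310 else .096 if k=='red' else .131),4))
for k in('red','green'):
  for p,a in blobs(s,k,20,(115,215,180,275)): print('scene',k,np.round(p,1),a,np.round(plane(s,p,.06),4))
for p in[(118.3,184.5),(159.5,182.8),(117.5,260),(160.3,258.8)]: print('tray',np.round(plane(t,p,.03),4))
for p in[(178.8,170.5),(287.5,164)]: print('bar top',np.round(plane(t,p,.14),4))
E
```

```text
red
[239.5 214.9] 15 [0.486  0.0041 0.096 ]
[246.9 214.2] 16 [ 0.4889 -0.0191  0.096 ]
[232.5 215.7] 14 [0.4823 0.0257 0.096 ]
[198.9 220.6] 17 [0.4624 0.1293 0.096 ]
[206.3 220.3] 15 [0.4645 0.1063 0.096 ]
[191.7 221.3] 15 [0.4593 0.1516 0.096 ]
[277.8 223.6] 16 [ 0.4637 -0.1159  0.096 ]
[284.9 225.6] 17 [ 0.4586 -0.1382  0.096 ]
[358.3 226.4] 21 [ 0.4711 -0.3746  0.06  ]
[291.9 227.5] 15 [ 0.4537 -0.16    0.096 ]
[249.7 237.1] 20 [ 0.418  -0.0306  0.096 ]
[235.  238.8] 23 [0.4107 0.0145 0.096 ]
[242.3 237.8] 20 [ 0.4147 -0.0079  0.096 ]
[207.9 243.1] 22 [0.3939 0.0972 0.096 ]
[193.  244.2] 21 [0.3884 0.1427 0.096 ]
[200.2 243.8] 20 [0.3908 0.1206 0.096 ]
[271.9 246.2] 21 [ 0.393  -0.0999  0.096 ]
[279. 248.] 21 [ 0.3885 -0.122   0.096 ]
[286.2 250. ] 19 [ 0.3833 -0.1443  0.096 ]
green
[201.  158.8] 10 [0.6517 0.1314 0.131 ]
[208.5 158.5] 12 [0.6537 0.1081 0.131 ]
[215.8 158. ] 10 [0.6563 0.0854 0.131 ]
[217.2 180.8] 19 [0.5836 0.0772 0.131 ]
[202.3 181.8] 18 [0.5784 0.1229 0.131 ]
[209.6 181.4] 15 [0.5808 0.1004 0.131 ]
[326.9 233.9] 22 [ 0.4427 -0.275   0.06  ]
scene red [137.2 257.6] 33 [ 0.4732 -0.3756  0.06  ]
scene green [162.4 234.8] 23 [ 0.4461 -0.2759  0.06  ]
tray [0.5798 0.4097 0.03  ]
tray [0.5915 0.274  0.03  ]
tray [0.333  0.3884 0.03  ]
tray [0.343  0.2517 0.03  ]
bar top [0.609  0.1965 0.14  ]
bar top [ 0.6444 -0.1376  0.14  ]
```

```bash
python3 - <<'E'
from meas import *
t=load('top0.npz');s=load('scene0.npz')
t["img"]=t["img"].astype(np.uint8);s["img"]=s["img"].astype(np.uint8)
piv=np.array([.458,-.325,.038]);Y=np.array([-.269,.963,0]);Z=np.array([0,0,1.])
b=np.sin(.42)*Y+np.cos(.42)*Z
P=[piv+L*b for L in(.044,.074,.092)]
crop(t,310,200,375,260,8,'tB1',proj(t,P));crop(s,115,215,190,285,8,'sB1',proj(s,P))
# fins: W1..W3,F by cap mean
C={}
for n,ca,yaw in(('W1',(.4265,.1246),6.7),('W2',(.4501,-.0022),8.2),('W3',(.4235,-.1300),-12.6),('F1',(.6174,.1042),6.1)):
    h=.152 if n!='F1' else .189
    a=np.radians(yaw);y=np.array([-np.sin(a),np.cos(a)])
    for sg in(-1,1): C[n,sg]=[*(np.array(ca)+sg*.022*y),h]
crop(t,110,145,310,265,4,'tA1',proj(t,list(C.values())));crop(s,180,145,340,275,5,'sA1',proj(s,list(C.values())))
im=[cv2.imread(f'pics/{n}.png') for n in('tB1','sB1')]
h=max(i.shape[0] for i in im);cv2.imwrite('pics/B1.png',cv2.resize(np.hstack([cv2.copyMakeBorder(i,0,h-i.shape[0],0,0,0) for i in im]),None,fx=.7,fy=.7))
E
```

```text
(no output)
```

View pics/B1.png

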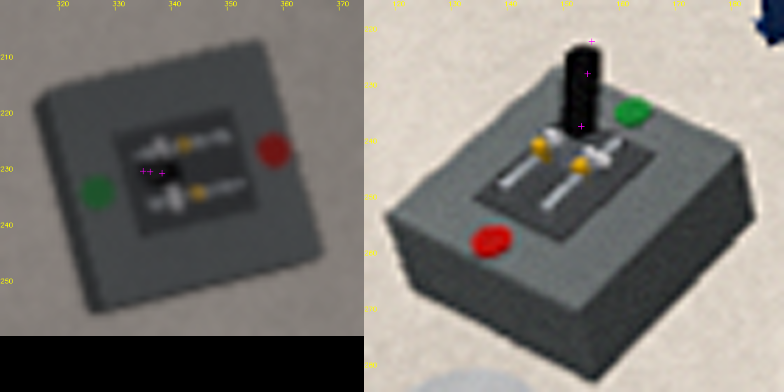

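View pics/tA1.png

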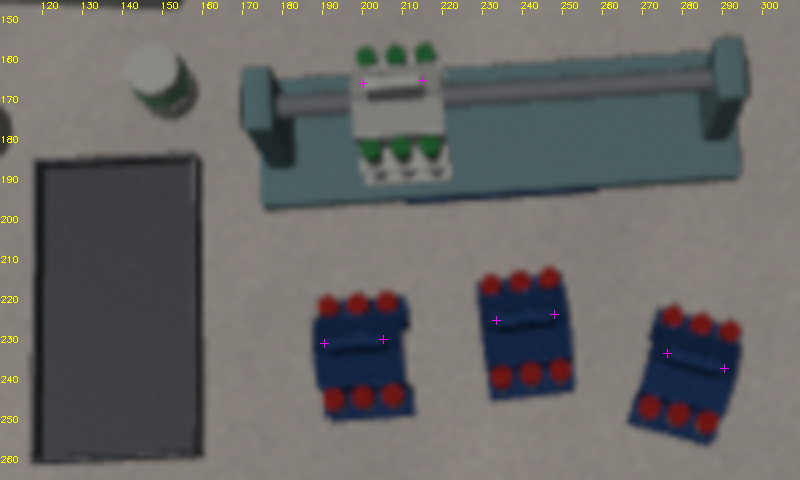

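View pics/sA1.png

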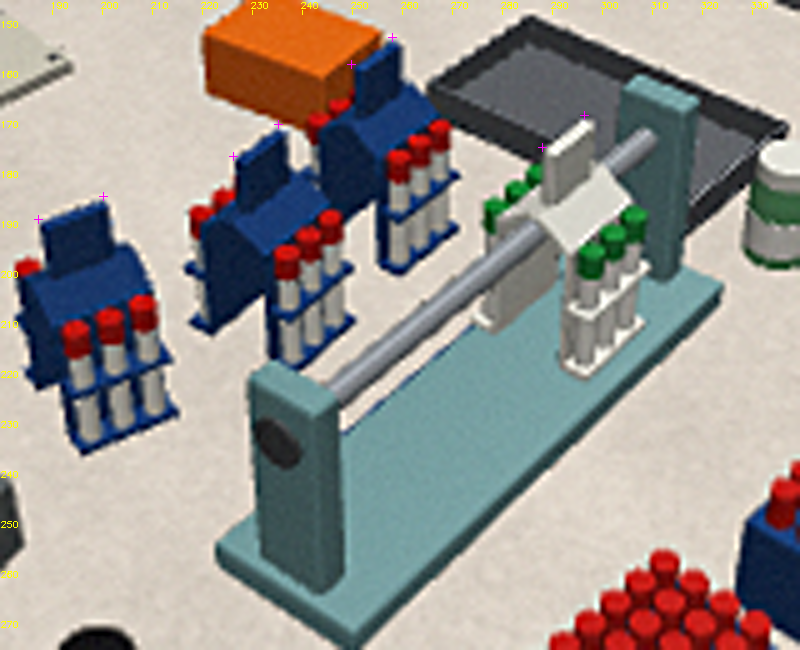

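```bash
python3 - <<'E'
from meas import *
t=load('top0.npz');s=load('scene0.npz')
def blk(c,roi,th):
    g=c["img"].max(2); x0,y0,x1,y1=roi;k=np.zeros(g.shape,np.uint8);k[y0:y1,x0:x1]=g[y0:y1,x0:x1]<th
    n,l,st,ce=cv2.connectedComponentsWithStats(k);i=1+np.argmax(st[1:,4]); 
    ys,xs=np.nonzero(l==i); print(st[i],ce[i],[ (y,xs[ys==y].min(),xs[ys==y].max()) for y in sorted(set(ys))]); return ce[i]
print(t["img"][222:238,328:350].max(2)); 
pt=blk(t,(325,215,355,245),35);ps=blk(s,(145,218,165,245),45)
p,e=tri(t,pt,s,ps);print(p,e)
piv=np.array([.458,-.325,.038]);d=p-piv;Y=np.array([-.269,.963,0]);X=np.array([.963,.269,0]);print('x',d@X,'y',d@Y,'z',d[2],np.arctan2(d@Y,d[2]),np.linalg.norm(d))
E
```

```text
[[ 70  71  69  70  70  68  64  63  60  58  55  53  50  49  49  48  47  47
   48  48  51  54]
 [ 71  68  63  63  60  57  55  53  50  51  53  50  49  47  49  48  52  52
   52  60  76  87]
 [ 70  67  58  55  50  50  48  49  50  65  79  69  53  63  77  76  75  87
   80  82  92  98]
 [ 72  66  57  50  48  48  48  51  57  84 110  92  73  89 106 109  97  96
   86  74  71  75]
 [ 71  69  60  49  47  49  53  71  83  98 114 107  88  91  96  96  78  71
   66  55  50  51]
 [ 71  70  65  52  49  58  74  88  99  96  88  91  76  68  64  63  50  51
   50  49  47  47]
 [ 71  71  68  55  49  55  63  66  69  64  48  51  46  41  45  47  47  47
   47  48  47  47]
 [ 72  72  70  62  51  49  43  34  32  30  26  21  15  25  40  47  49  46
   48  48  47  47]
 [ 70  70  70  64  49  48  41  27  27  26  24  20   9  17  33  46  46  48
   48  47  47  47]
 [ 75  68  70  65  53  48  42  33  26  26  24  16  12  19  30  46  47  47
   48  48  48  50]
 [ 80  73  70  66  55  48  45  40  29  20  15  22  41  47  39  45  51  53
   49  54  63  73]
 [ 82  80  74  69  61  49  47  44  40  36  37  62  93  92  60  61  87 104
   
[... 898 characters left out ...]
np.int64(156)), (np.int64(229), np.int64(151), np.int64(156)), (np.int64(230), np.int64(151), np.int64(156)), (np.int64(231), np.int64(151), np.int64(156)), (np.int64(232), np.int64(151), np.int64(156)), (np.int64(233), np.int64(151), np.int64(156)), (np.int64(234), np.int64(150), np.int64(156)), (np.int64(235), np.int64(150), np.int64(155)), (np.int64(236), np.int64(150), np.int64(155)), (np.int64(237), np.int64(150), np.int64(155)), (np.int64(238), np.int64(151), np.int64(156)), (np.int64(239), np.int64(152), np.int64(153))]
[ 0.45111208 -0.30308469  0.0968277 ] 0.0010250770145539712
x -0.000737847630186219 y 0.022957290502974712 z 0.05882770189008844 0.3720698027100916 0.06315395950799334
```

```bash
cat > plan.py <<'E'
from h import *
def Rdown(yaw):
    c,s=np.cos(yaw),np.sin(yaw); return np.array([[-s,c,0],[c,s,0],[0,0,-1.]])
PIV=np.array([.458,-.325,.038]);HY=np.array([-.269,.963,0])/np.hypot(.269,.963);HX=np.array([HY[1],-HY[0],0])
def bat(th,L):
    b=np.sin(th)*HY+np.cos(th)*np.array([0,0,1]); y=HX; z=-b
    return PIV+L*b, np.stack([np.cross(y,z),y,z],1)
def to(p,Rt,s=None):
    s=s or manip.get_state(); R0=R.from_rotvec(s["tool_rot"]).as_matrix()
    d=np.array(p)-s["tool_pos"]
    print('pos',np.round(s["tool_pos"],4),'| shift in tool axes now (mm)',np.round(1000*R0.T@d,1),'len',round(1000*np.linalg.norm(d),1))
    rv=R.from_matrix(R0.T@Rt).as_rotvec()
    print('  turn units',np.round(np.degrees(rv)/5,2),'| shift in target axes (mm)',np.round(1000*Rt.T@d,1))
E
python3 - <<'E'
from plan import *
t=load('top0.npz')
q=plane(t,(336.7,230.2),.1227)-PIV;print(q@HX,q@HY,np.arctan2(q@HY,q[2]))
p,Rt=bat(.39,.147);print(p);to(p,Rt)
E
```

```text
-0.0015251065136769396 0.03279758546592118 0.3694413490466568
[ 0.44296418 -0.27117288  0.17396163]
pos [0.1907 0.4616 0.2525] | shift in tool axes now (mm) [-512.9 -580.8   79.6] len 779.0
  turn units [ 2.01 -4.15 10.26] | shift in target axes (mm) [-685.7   45.8  366.8]
```

Emit:
send_rows(moves=[[-0.0257,-0.029,0,0,0,0,0],[-0.0257,-0.029,0,0,0,0,0],[-0.0257,-0.029,0,0,0,0,0],[-0.0257,-0.029,0,0,0,0,0],[-0.0257,-0.029,0,0,0,0,0],[-0.0257,-0.029,0,0,0,0,0],[-0.0257,-0.029,0,0,0,0,0],[-0.0257,-0.029,0,0,0,0,0],[-0.0257,-0.029,0,0,0,0,0],[-0.0257,-0.029,0,0,0,0,0]], force=40)

```text
time_s: 1.1
tool_pos: [0.3176, 0.0944, 0.2532]
tool_rot: [-0.611, -3.082, -0.0]
contact_force: [1.2, 0.4, -0.2]
gripper_width: 0.0424
```

Emit:
send_rows(moves=[[-0.0257,-0.029,0,0,0,0,0],[-0.0257,-0.029,0,0,0,0,0],[-0.0257,-0.029,0,0,0,0,0],[-0.0257,-0.029,0,0,0,0,0],[-0.0257,-0.029,0,0,0,0,0],[-0.0257,-0.029,0,0,0,0,0],[-0.0257,-0.029,0,0,0,0,0],[-0.0257,-0.029,0,0,0,0,0],[-0.0257,-0.029,0,0,0,0,0],[-0.0257,-0.029,0,0,0,0,0]])

```text
time_s: 2.1
tool_pos: [0.4445, -0.2717, 0.2528]
tool_rot: [-0.612, -3.081, -0.001]
contact_force: [-0.1, 0.9, -0.4]
gripper_width: 0.0427
```

```bash
python3 - <<'E'
from plan import *
print(manip.get_state()["joints"])
p,Rt=bat(.38,.147);to(p,Rt)
E
```

```text
[-5.48761625e-01  2.83192274e-01  6.04329611e-02  1.34898365e+00
  1.38546618e-04 -1.56566466e-01]
pos [ 0.4445 -0.2717  0.2528] | shift in tool axes now (mm) [ 0.7 -1.2 78.3] len 78.3
  turn units [ 1.97 -4.06 10.26] | shift in target axes (mm) [28.6 -1.3 72.8]
```

Emit:
send_rows(moves=[[0,0,0,0.18,-0.37,0.93,0],[0,0,0,0.18,-0.37,0.93,0],[0,0,0,0.18,-0.37,0.93,0],[0,0,0,0.18,-0.37,0.93,0],[0,0,0,0.18,-0.37,0.93,0],[0,0,0,0.18,-0.37,0.93,0],[0,0,0,0.18,-0.37,0.93,0],[0,0,0,0.18,-0.37,0.93,0],[0,0,0,0.18,-0.37,0.93,0],[0,0,0,0.18,-0.37,0.93,0]])

```text
time_s: 3.1
tool_pos: [0.444, -0.27, 0.2528]
tool_rot: [1.626, 2.338, -0.305]
contact_force: [0.1, 0.4, 0.2]
gripper_width: 0.0427
```

Emit:
send_rows(moves=[[0,0,0,0.18,-0.37,0.93,0],[0.014,0,0.024,0,0,0,0],[0.014,0,0.024,0,0,0,0],[0,0,0.024,0,0,0,0],[0,0,0,0,0,0,0]])

```text
time_s: 3.6
tool_pos: [0.4422, -0.2701, 0.1723]
tool_rot: [1.705, 2.254, -0.332]
contact_force: [-0.7, -0.1, -0.4]
gripper_width: 0.0424
```

```bash
python3 - <<'E'
from plan import *
p,Rt=bat(.38,.077);to(p,Rt)
c=cam("scene");crop(c,115,190,190,285,7,'s2')
E
```

```text
pos [ 0.4422 -0.2701  0.1723] | shift in tool axes now (mm) [-3.5  0.8 68.9] len 68.9
  turn units [-0.06 -0.04  0.05] | shift in target axes (mm) [-3.2  0.5 68.9]
```

View pics/s2.png

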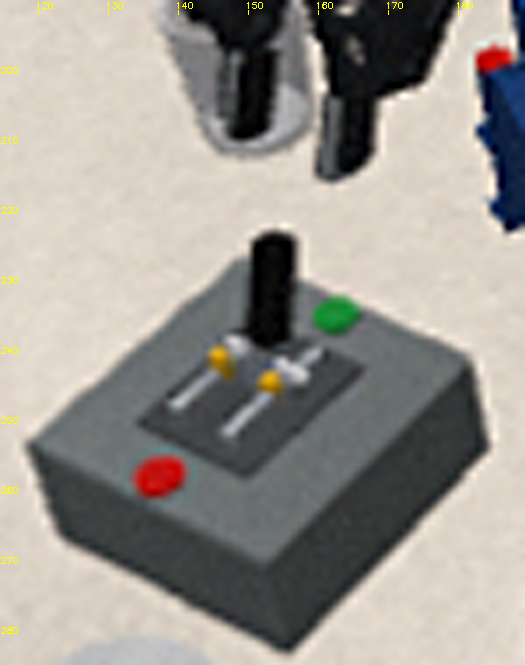

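The fingers, at about (148,205) and (163,210), straddle the line of the bat, whose top is at (153,224). I'm advancing and pinching it.

Emit:
send_rows(moves=[[-0.0035,0.0005,0.017,0,0,0,0],[0,0,0.02,0,0,0,0],[0,0,0.02,0,0,0,0],[0,0,0.012,0,0,0,0],[0,0,0,0,0,0,0],[0,0,0,0,0,0,-1],[0,0,0,0,0,0,-1],[0,0,0,0,0,0,-1],[0,0,0,0,0,0,-1],[0,0,0,0,0,0,-1]], force=60)

```text
time_s: 4.65
tool_pos: [0.4522, -0.2993, 0.1148]
tool_rot: [1.701, 2.246, -0.333]
contact_force: [-4.6, 1.1, 4.6]
gripper_width: 0.0131
```

```bash
python3 - <<'E'
from plan import *
p,Rt=bat(.38,.077);to(p,Rt);s=manip.get_state();print(s["gripper_width"],s["contact_force"],s["wrist_torque"])
c=cam("scene");crop(c,115,190,190,285,7,'s3')
E
```

```text
pos [ 0.4522 -0.2993  0.1148] | shift in tool axes now (mm) [ 4.  -1.4  4.1] len 5.9
  turn units [-0.01  0.04  0.02] | shift in target axes (mm) [ 4.  -1.4  4.1]
0.013077691380751584 [-4.55224549  1.0812933   4.61727109] [ 0.04105216  1.09218331 -0.3911335 ]
```

View pics/s3.png

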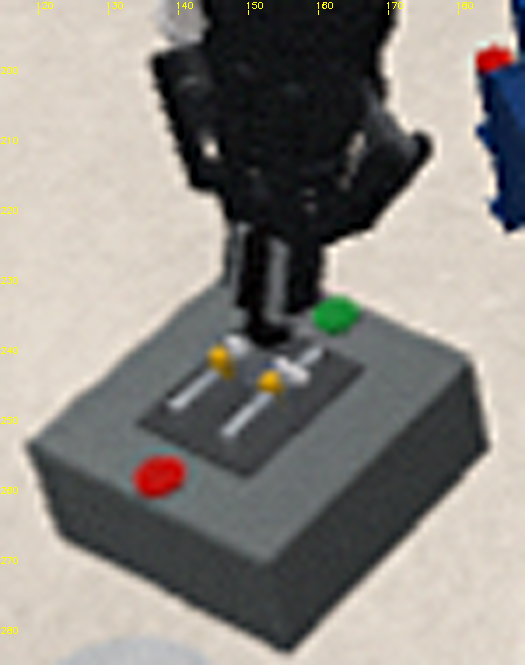

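Emit:
send_rows(moves=[[0,0,0,0,0,0,-1],[0,0,0,0,0,0,-1],[0,0,-0.004,0,0,0,-1],[0,0,-0.004,0,0,0,-1],[0,0,-0.004,0,0,0,-1],[0,0,-0.003,0,0,0,-1],[0,0,0,0,0,0,-1]])

```text
time_s: 5.4
tool_pos: [0.4509, -0.2943, 0.1277]
tool_rot: [1.702, 2.246, -0.333]
contact_force: [-1.7, -7.1, -5.4]
gripper_width: 0.013
```

```bash
python3 - <<'E'
from plan import *
p,Rt=bat(.38,.077);to(p,Rt);s=manip.get_state();print(s["gripper_width"],s["contact_force"],s["wrist_torque"])
c=cam("scene");crop(c,115,190,190,285,7,'s4')
E
```

```text
pos [ 0.4509 -0.2943  0.1277] | shift in tool axes now (mm) [ 4.1 -1.4 18. ] len 18.5
  turn units [-0.02  0.04  0.02] | shift in target axes (mm) [ 4.  -1.4 18. ]
0.012959921758201877 [-1.73745754 -7.13922768 -5.4344744 ] [-0.75640048  0.50680794 -0.22855847]
```

View pics/s4.png

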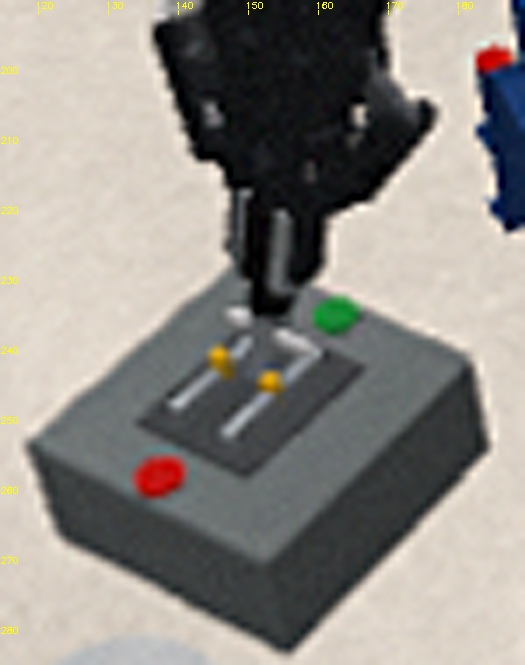

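The bat came out with the grip: the crossbar moved from (146,243) to (152,239) and the tool moved 14 mm. Starting the flip.

Emit:
send_rows(moves=[[-0.0042,0,0.0002,0,0.5,0,-1],[-0.0042,0,0.0002,0,0.5,0,-1],[-0.0042,0,0.0002,0,0.5,0,-1],[-0.0042,0,0.0002,0,0.5,0,-1],[-0.0042,0,0.0002,0,0.5,0,-1],[-0.0042,0,0.0002,0,0.5,0,-1],[-0.0042,0,0.0002,0,0.5,0,-1],[-0.0042,0,0.0002,0,0.5,0,-1]])

```text
time_s: 6.25
tool_pos: [0.4595, -0.3254, 0.1326]
tool_rot: [1.883, 2.486, -0.032]
contact_force: [-2.5, -2.9, -7.0]
gripper_width: 0.0133
```

```bash
python3 - <<'E'
from plan import *
p,Rt=bat(.03,.077);to(p,Rt);s=manip.get_state();print(s["gripper_width"],s["contact_force"],s["wrist_torque"])
c=cam("scene");crop(c,115,190,190,285,7,'s5')
E
```

```text
pos [ 0.4595 -0.3254  0.1326] | shift in tool axes now (mm) [ 3.6 -1.3 17.5] len 18.0
  turn units [-0.03  0.01  0.02] | shift in target axes (mm) [ 3.6 -1.4 17.5]
0.013258963494788431 [-2.49595705 -2.91226056 -6.98012065] [-0.75857474  0.45115269  0.00614204]
```

View pics/s5.png

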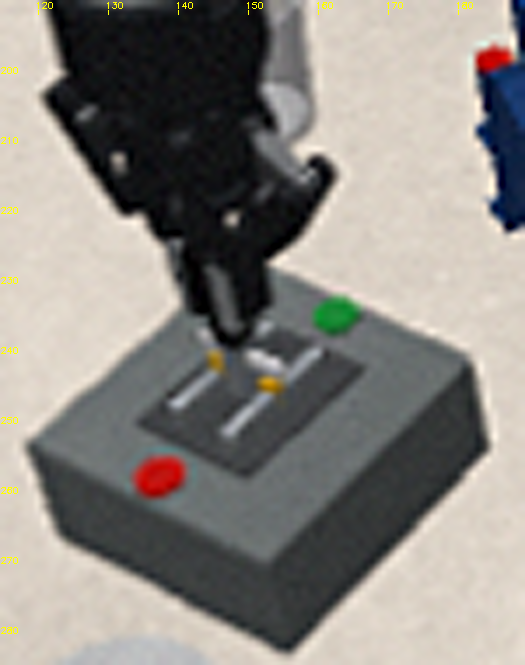

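It is midway and the crossbar is riding above the yellow gates. Continuing.

Emit:
send_rows(moves=[[-0.0042,0,0.0002,0,0.5,0,-1],[-0.0042,0,0.0002,0,0.5,0,-1],[-0.0042,0,0.0002,0,0.5,0,-1],[-0.0042,0,0.0002,0,0.5,0,-1],[-0.0042,0,0.0002,0,0.5,0,-1],[-0.0042,0,0.0002,0,0.5,0,-1],[-0.0042,0,0.0002,0,0.5,0,-1],[-0.0042,0,0.0002,0,0.5,0,-1],[0,0,0,0,0,0,-1]])

```text
time_s: 7.2
tool_pos: [0.4684, -0.3566, 0.1254]
tool_rot: [-1.734, -2.288, -0.276]
contact_force: [-4.1, 1.2, -7.2]
gripper_width: 0.013
```

```bash
python3 - <<'E'
from plan import *
p,Rt=bat(-.32,.077);to(p,Rt);s=manip.get_state();print(s["gripper_width"],s["contact_force"],s["wrist_torque"])
c=cam("scene");crop(c,115,190,190,285,7,'s6')
E
```

```text
pos [ 0.4684 -0.3566  0.1254] | shift in tool axes now (mm) [ 4.  -1.4 16.4] len 16.9
  turn units [-0.04 -0.01  0.01] | shift in target axes (mm) [ 4.  -1.5 16.4]
0.013030235638665068 [-4.06992349  1.21024425 -7.22762646] [-0.5693809   0.7141664   0.32815192]
```

View pics/s6.png

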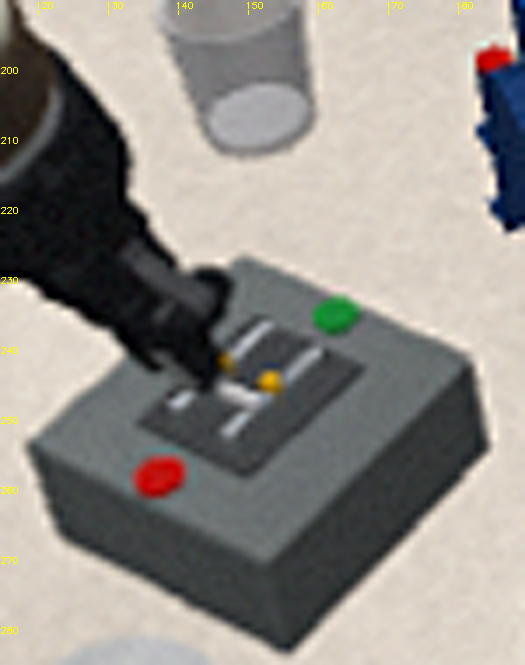

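Emit:
send_rows(moves=[[-0.0042,0,0.0002,0,0.5,0,-1],[0,0,0,0,0,0,-1]])

```text
time_s: 7.45
tool_pos: [0.4695, -0.3603, 0.1251]
tool_rot: [-1.712, -2.26, -0.309]
contact_force: [-4.6, 0.6, -5.9]
gripper_width: 0.0129
```

Emit:
send_rows(moves=[[0,0,0.004,0,0,0,-1],[0,0,0.004,0,0,0,-1],[0,0,0.003,0,0,0,-1],[0,0,0,0,0,0,-1]])

```text
time_s: 7.85
tool_pos: [0.4685, -0.3564, 0.1161]
tool_rot: [-1.712, -2.264, -0.307]
contact_force: [-6.9, -1.1, -4.2]
gripper_width: 0.0132
```

```bash
python3 - <<'E'
from plan import *
p,Rt=bat(-.365,.077);to(p,Rt);s=manip.get_state();print(s["gripper_width"],s["contact_force"],s["wrist_torque"])
E
```

```text
pos [ 0.4685 -0.3564  0.1161] | shift in tool axes now (mm) [ 3.1 -1.6  7.8] len 8.5
  turn units [-0.04  0.08  0.03] | shift in target axes (mm) [ 3.  -1.6  7.8]
0.013163619665416296 [-6.88917134 -1.10834085 -4.21300937] [-0.91022754  1.11271034  0.53192097]
```

Emit:
send_rows(moves=[[0,0,0,0,0,0,0],[0,0,0,0,0,0,0],[0,0,0,0,0,0,0],[0,0,-0.02,0,0,0,0],[0,0,-0.03,0,0,0,0],[0,0,-0.03,0,0,0,0],[0,0,-0.03,0,0,0,0],[0,0,-0.02,0,0,0,0],[0,0,0,0,0,0,0]])

```text
time_s: 8.75
tool_pos: [0.4835, -0.4024, 0.2411]
tool_rot: [-1.718, -2.27, -0.311]
contact_force: [-0.1, -0.1, -0.3]
gripper_width: 0.0423
```

```bash
python3 - <<'E'
from meas import *
c=cam("scene");t=cam("top");s=manip.get_state();print(s["joints"],s["tool_pos"])
np.savez('top1.npz',**t);np.savez('scene1.npz',**c)
crop(c,105,190,345,285,3.3,'s7');crop(t,100,130,375,265,2.9,'t7')
E
```

```text
[-0.77254738  0.79094049  0.79593134  1.88938979  0.1770339   0.49508182] [ 0.48240464 -0.40093677  0.23749517]
```

View pics/s7.png

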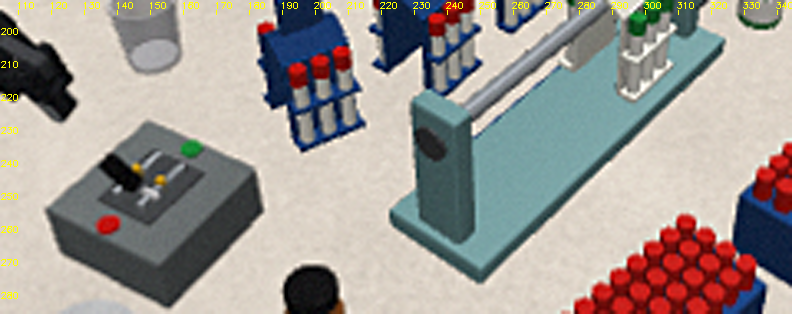

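View pics/t7.png

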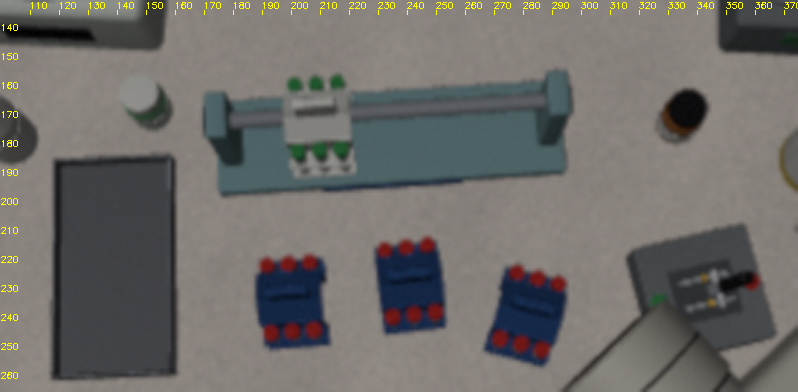

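```bash
python3 - <<'E'
from plan import *
t=load('top0.npz');s=load('scene0.npz')
for k in (t,s): k["img"]=k["img"].astype(np.uint8)
crop(s,275,160,315,190,18,'f1s');crop(t,190,150,230,180,18,'f1t')
print(proj(t,[.6188,.1042,.189]),proj(s,[.6188,.1042,.189]))
E
```

```text
[[207.7065128  164.57788219]] [[292.55097778 170.9913649 ]]
```

View pics/f1s.png

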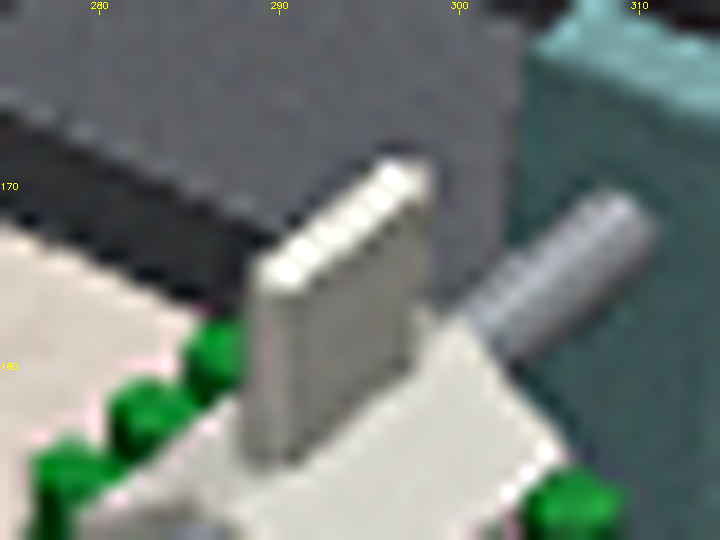

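View pics/f1t.png

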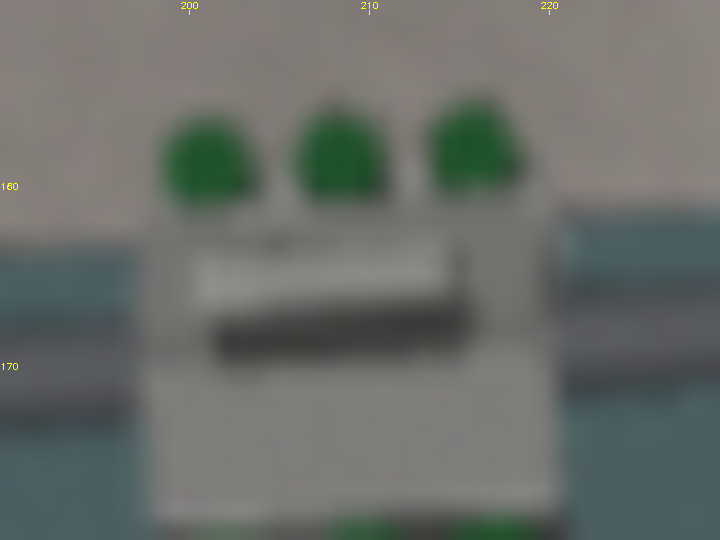

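```bash
python3 - <<'E'
from plan import *
t=load('top0.npz');s=load('scene0.npz')
print(tri(t,(207.7,164.6),s,(293.67,172.17)),plane(t,(207.7,164.6),.189),plane(s,(293.67,172.17),.189))
# dots triangulated
print(tri(t,(358.3,226.4),s,(137.2,257.6)),tri(t,(326.9,233.9),s,(162.4,234.8)))
E
```

```text
(array([0.62079065, 0.10557246, 0.18453947]), np.float64(0.0025365781499342324)) [0.61873114 0.10421537 0.189     ] [0.62533908 0.10192479 0.189     ]
(array([ 0.4713333 , -0.37508565,  0.05797391]), np.float64(4.8853680246968714e-05)) (array([ 0.44327692, -0.27507069,  0.05729004]), np.float64(0.0007857324049460626))
```

```bash
python3 - <<'E'
from plan import *
to([.620,.104,.26],Rdown(np.radians(6.1)))
E
```

```text
pos [ 0.4824 -0.4009  0.2375] | shift in tool axes now (mm) [427.9 269.5 136.6] len 523.8
  turn units [-0.34 -4.1   1.91] | shift in target axes (mm) [487.5 190.5 -22.5]
```

Emit:
send_rows(moves=[[0,0,0,-0.06,-0.68,0.32,1],[0,0,0,-0.06,-0.68,0.32,1],[0,0,0,-0.06,-0.68,0.32,1],[0,0,0,-0.06,-0.68,0.32,1],[0,0,0,-0.06,-0.68,0.32,1],[0,0,0,-0.06,-0.68,0.32,1],[0,0,-0.02,0,0,0,1]])

```text
time_s: 9.55
tool_pos: [0.4789, -0.3965, 0.2522]
tool_rot: [-2.091, -2.327, -0.003]
contact_force: [-0.0, -1.4, 0.1]
gripper_width: 0.0852
```

Emit:
send_rows(moves=[[0.03,0.012,0,0,0,0,1],[0.03,0.012,0,0,0,0,1],[0.03,0.012,0,0,0,0,1],[0.03,0.012,0,0,0,0,1],[0.03,0.012,0,0,0,0,1],[0.03,0.012,0,0,0,0,1],[0.03,0.012,0,0,0,0,1],[0.03,0.012,0,0,0,0,1],[0.03,0.012,0,0,0,0,1],[0.03,0.012,0,0,0,0,1]])

```text
time_s: 10.55
tool_pos: [0.5686, -0.088, 0.2567]
tool_rot: [-2.098, -2.332, -0.002]
contact_force: [-0.1, -0.4, 0.6]
gripper_width: 0.0854
```

Emit:
send_rows(moves=[[0.03,0.012,0,0,0,0,1],[0.03,0.012,0,0,0,0,1],[0.03,0.012,0,0,0,0,1],[0.03,0.012,0,0,0,0,1],[0.03,0.012,0,0,0,0,1],[0.03,0.012,0,0,0,0,1],[0,0,0,0,0,0,1],[0,0,0,0,0,0,1]])

```text
time_s: 11.35
tool_pos: [0.6212, 0.0975, 0.2572]
tool_rot: [-2.096, -2.335, 0.0]
contact_force: [-0.1, -0.1, -0.3]
gripper_width: 0.0855
```

```bash
python3 - <<'E'
from plan import *
to([.620,.104,.18],Rdown(np.radians(6.1)))
c=cam("scene");crop(c,225,110,345,215,6,'s8')
E
```

```text
pos [0.6212 0.0975 0.2572] | shift in tool axes now (mm) [ 6.4 -0.3 77.2] len 77.5
  turn units [-0.03 -0.03  0.01] | shift in target axes (mm) [ 6.6 -0.5 77.2]
```

View pics/s8.png

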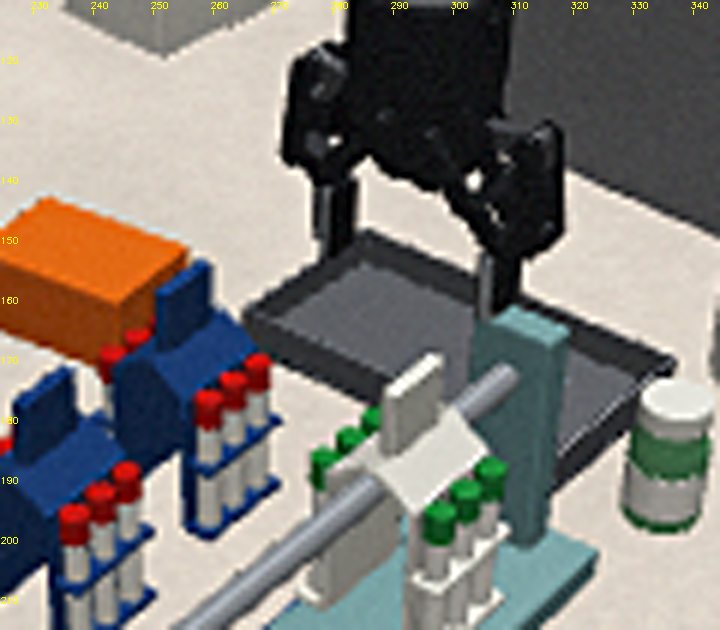

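The open fingers, at about (280,150) and (306,155), straddle the white fin, whose top is at (293,171). Descending.

Emit:
send_rows(moves=[[0.0065,-0.0005,0.015,0,0,0,1],[0,0,0.02,0,0,0,1],[0,0,0.02,0,0,0,1],[0,0,0.014,0,0,0,1],[0,0,0.008,0,0,0,1],[0,0,0,0,0,0,0],[0,0,0,0,0,0,-0.4],[0,0,0,0,0,0,-1],[0,0,0,0,0,0,-1],[0,0,0,0,0,0,-1]], force=60)

```text
time_s: 12.4
tool_pos: [0.6215, 0.1032, 0.1829]
tool_rot: [-2.1, -2.334, -0.005]
contact_force: [-1.9, 0.4, 3.7]
gripper_width: 0.0123
```

Emit:
send_rows(moves=[[0,0,0,0,0,0,-1],[0,0,0,0,0,0,-1],[0,0,0,0,0,0,-1]])

```text
time_s: 12.7
tool_pos: [0.6207, 0.1031, 0.183]
tool_rot: [-2.1, -2.334, -0.003]
contact_force: [-3.7, -1.2, 6.0]
gripper_width: 0.0091
```

```bash
python3 - <<'E'
from plan import *
to([.620,.104,.18],Rdown(np.radians(6.1)));s=manip.get_state();print(s["gripper_width"],s["contact_force"],s["wrist_torque"])
E
```

```text
pos [0.6207 0.1031 0.183 ] | shift in tool axes now (mm) [ 0.9 -0.6  3. ] len 3.2
  turn units [ 0.   -0.04 -0.01] | shift in target axes (mm) [ 0.9 -0.6  3. ]
0.009120087640662678 [-3.73671258 -1.23637121  6.02355609] [-0.15773361  0.98604284  0.00321854]
```

Emit:
send_rows(moves=[[0,0,-0.01,0,0,0,-1],[0,0,-0.015,0,0,0,-1],[0,0,-0.015,0,0,0,-1],[0,0,-0.015,0,0,0,-1],[0,0,-0.015,0,0,0,-1],[0,0,-0.015,0,0,0,-1],[0,0,-0.015,0,0,0,-1],[0,0,-0.02,0,0,0,-1],[0,0,-0.02,0,0,0,-1],[0,0,-0.02,0,0,0,-1]])

```text
time_s: 13.7
tool_pos: [0.6214, 0.1028, 0.3429]
tool_rot: [-2.1, -2.334, -0.004]
contact_force: [0.6, -0.2, -0.8]
gripper_width: 0.0089
```

```bash
python3 - <<'E'
from plan import *
to([.462,.331,.34],Rdown(np.radians(5)));s=manip.get_state();print(s["gripper_width"],s["contact_force"],s["wrist_torque"])
c=cam("scene");crop(c,225,80,345,215,4,'s9')
E
```

```text
pos [0.6214 0.1028 0.3429] | shift in tool axes now (mm) [ 243.7 -134.5    3.6] len 278.4
  turn units [ 0.01 -0.04  0.21] | shift in target axes (mm) [ 241.2 -138.9    2.9]
0.008864748157833795 [ 0.6451655  -0.24139573 -0.79794429] [0.00167828 0.01250686 0.00818799]
```

View pics/s9.png

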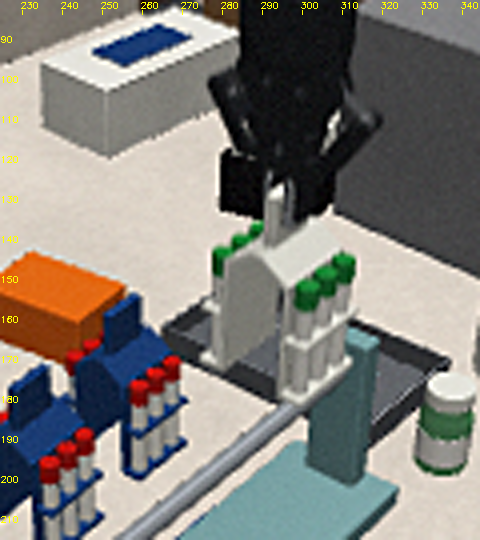

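The white carrier is lifted clear, level, with its feet above the bar. Moving to the tray.

Emit:
send_rows(moves=[[0.02,-0.011,0,0,0,0,-1],[0.02,-0.011,0,0,0,0,-1],[0.02,-0.011,0,0,0,0,-1],[0.02,-0.011,0,0,0,0,-1],[0.02,-0.011,0,0,0,0,-1],[0.02,-0.011,0,0,0,0,-1],[0.02,-0.011,0,0,0,0,-1],[0.02,-0.011,0,0,0,0,-1],[0.02,-0.011,0,0,0,0,-1],[0.02,-0.011,0,0,0,0,-1]])

```text
time_s: 14.75
tool_pos: [0.4903, 0.2908, 0.3422]
tool_rot: [-2.1, -2.334, -0.004]
contact_force: [1.2, -0.5, -2.2]
gripper_width: 0.0092
```

Emit:
send_rows(moves=[[0.02,-0.011,0,0,0,0.1,-1],[0.02,-0.013,0,0,0,0.1,-1],[0,0,0,0,0,0,-1],[0,0,0.02,0,0,0,-1],[0,0,0.03,0,0,0,-1],[0,0,0.03,0,0,0,-1],[0,0,0.03,0,0,0,-1],[0,0,0.02,0,0,0,-1],[0,0,0,0,0,0,-1]])

```text
time_s: 15.65
tool_pos: [0.4613, 0.3259, 0.2089]
tool_rot: [-2.12, -2.314, 0.008]
contact_force: [-0.4, -0.0, -1.4]
gripper_width: 0.0089
```

```bash
python3 - <<'E'
from plan import *
to([.462,.331,.149],Rdown(np.radians(5)));s=manip.get_state();print(s["gripper_width"],s["contact_force"],s["wrist_torque"])
c=cam("scene");crop(c,225,80,345,215,4,'s10')
E
```

```text
pos [0.4613 0.3259 0.2089] | shift in tool axes now (mm) [ 5.   1.5 59.9] len 60.1
  turn units [-0.07  0.01  0.  ] | shift in target axes (mm) [ 5.   1.1 59.9]
0.008863154751172083 [-0.36143899 -0.02841204 -1.44179851] [0.00767755 0.01137082 0.05352604]
```

View pics/s10.png

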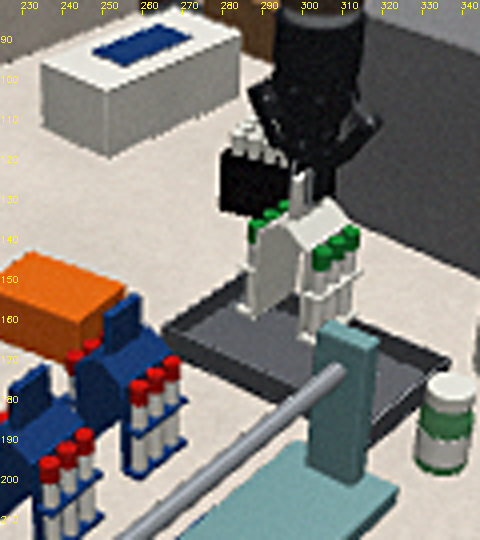

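Emit:
send_rows(moves=[[0.005,0.001,0.015,-0.07,0,0,-1],[0,0,0.02,0,0,0,-1],[0,0,0.012,0,0,0,-1],[0,0,0.006,0,0,0,-1],[0,0,0,0,0,0,-1],[0,0,0,0,0,0,-1]])

```text
time_s: 16.3
tool_pos: [0.4643, 0.3333, 0.1608]
tool_rot: [2.12, 2.315, 0.013]
contact_force: [-0.5, 0.4, -1.5]
gripper_width: 0.0086
```

Emit:
send_rows(moves=[[0,0,0.003,0,0,0,-1],[0,0,0.003,0,0,0,-1],[0,0,0,0,0,0,-1],[0,0,0,0,0,0,-1]])

```text
time_s: 16.7
tool_pos: [0.4636, 0.333, 0.1539]
tool_rot: [2.12, 2.315, 0.011]
contact_force: [0.1, 0.2, -1.2]
gripper_width: 0.0088
```

Emit:
send_rows(moves=[[0,0,0.002,0,0,0,-1],[0,0,0.002,0,0,0,-1],[0,0,0,0,0,0,-1],[0,0,0,0,0,0,-1]])

```text
time_s: 17.1
tool_pos: [0.4639, 0.3332, 0.15]
tool_rot: [2.12, 2.315, 0.012]
contact_force: [1.3, 0.0, 0.1]
gripper_width: 0.0087
```

Emit:
send_rows(moves=[[0,0,0.001,0,0,0,-1],[0,0,0.001,0,0,0,-1],[0,0,0,0,0,0,-1],[0,0,0,0,0,0,-1]])

```text
time_s: 17.5
tool_pos: [0.464, 0.3332, 0.15]
tool_rot: [2.12, 2.315, 0.014]
contact_force: [-2.1, -2.4, 9.8]
gripper_width: 0.0089
```

Emit:
send_rows(moves=[[0,0,-0.001,0,0,0,-1],[0,0,0,0,0,0,-0.4],[0,0,0,0,0,0,0],[0,0,0,0,0,0,0.3],[0,0,0,0,0,0,0.3],[0,0,-0.02,0,0,0,0.3],[0,0,-0.03,0,0,0,0.5],[0,0,-0.03,0,0,0,1],[0,0,-0.04,0,0,0,1],[0,0,0,0,0,0,1]])

```text
time_s: 18.5
tool_pos: [0.4653, 0.3343, 0.2751]
tool_rot: [2.119, 2.314, 0.028]
contact_force: [1.7, 0.1, -0.2]
gripper_width: 0.0857
```

```bash
python3 - <<'E'
from plan import *
from meas import blobs
c=cam("scene");t=cam("top");s=manip.get_state();print(np.round(s["joints"],2),s["tool_pos"])
np.savez('top2.npz',**t);np.savez('scene2.npz',**c)
crop(c,175,120,345,245,4.5,'s11');crop(t,100,130,375,265,2.9,'t11')
for p,a in blobs(t,'red',8,(110,140,300,265)): print(np.round(p,1),a,np.round(plane(t,p,.096),4))
E
```

```text
[ 0.62  0.37  0.23  1.42 -0.    2.11] [0.46351253 0.33302079 0.26991332]
[239.5 214.9] 15 [0.486  0.0041 0.096 ]
[246.8 214.4] 17 [ 0.4886 -0.0187  0.096 ]
[232.5 215.7] 14 [0.4823 0.0257 0.096 ]
[198.9 220.6] 17 [0.4624 0.1293 0.096 ]
[206.3 220.3] 15 [0.4645 0.1063 0.096 ]
[191.7 221.3] 15 [0.4593 0.1516 0.096 ]
[277.8 223.6] 16 [ 0.4637 -0.1159  0.096 ]
[284.9 225.6] 17 [ 0.4586 -0.1382  0.096 ]
[292.  227.5] 16 [ 0.4536 -0.1604  0.096 ]
[249.7 237.1] 20 [ 0.418  -0.0306  0.096 ]
[235.  238.8] 23 [0.4107 0.0145 0.096 ]
[242.3 237.8] 20 [ 0.4147 -0.0079  0.096 ]
[207.9 243.1] 22 [0.3939 0.0972 0.096 ]
[193.  244.1] 22 [0.3887 0.1429 0.096 ]
[200.2 243.8] 20 [0.3908 0.1206 0.096 ]
[271.9 246.2] 21 [ 0.393  -0.0999  0.096 ]
[279. 248.] 21 [ 0.3885 -0.122   0.096 ]
[286.2 250. ] 19 [ 0.3833 -0.1443  0.096 ]
```

View pics/s11.png

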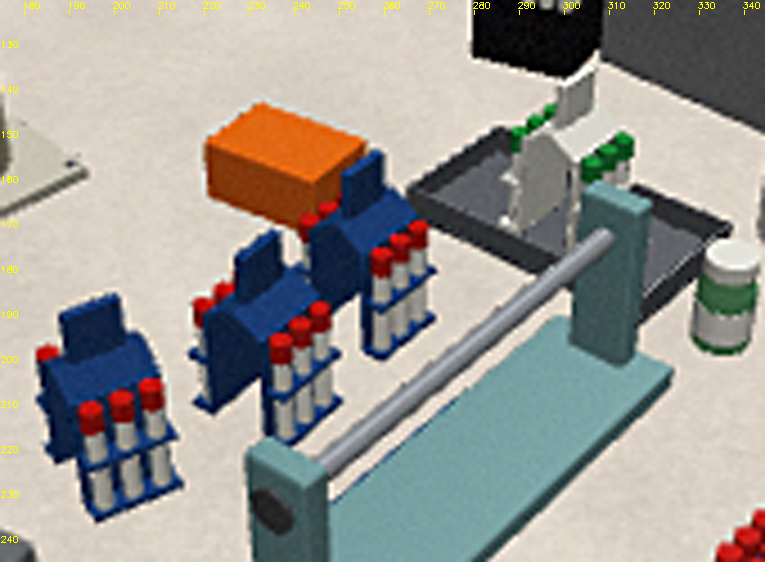

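View pics/t11.png

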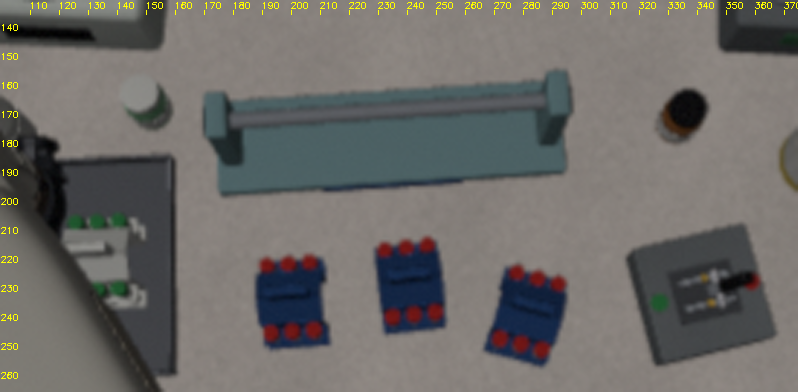

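The white carrier stands in the tray and the toggle is at STOP. The blue carriers haven't moved. Next is W1, the leftmost in the top view at about (198,232).

```bash
python3 - <<'E'
from plan import *
to([.428,.124,.25],Rdown(np.radians(6.7)))
E
```

```text
pos [0.4635 0.333  0.2699] | shift in tool axes now (mm) [-205.2  -53.9   18.5] len 212.9
  turn units [ 0.1  -0.05 -0.33] | shift in target axes (mm) [-203.5  -59.7   19.9]
```

Emit:
send_rows(moves=[[0,0,0,0.1,-0.05,-0.33,1],[-0.025,-0.007,0,0,0,0,1],[-0.025,-0.007,0,0,0,0,1],[-0.025,-0.008,0,0,0,0,1],[-0.025,-0.008,0,0,0,0,1],[-0.025,-0.008,0,0,0,0,1],[-0.025,-0.008,0.005,0,0,0,1],[-0.025,-0.007,0.005,0,0,0,1],[-0.028,-0.006,0.01,0,0,0,1],[0,0,0,0,0,0,1]])

```text
time_s: 19.6
tool_pos: [0.4257, 0.1212, 0.2466]
tool_rot: [-2.089, -2.342, 0.014]
contact_force: [-0.4, -0.3, 0.1]
gripper_width: 0.0849
```

```bash
python3 - <<'E'
from plan import *
from meas import blobs
to([.428,.124,.145],Rdown(np.radians(6.7)))
c=cam("scene");crop(c,175,100,345,245,4.5,'s12')
E
```

```text
pos [0.4257 0.1212 0.2466] | shift in tool axes now (mm) [  2.8   3.5 101.5] len 101.6
  turn units [-0.1   0.04 -0.03] | shift in target axes (mm) [  2.5   2.6 101.6]
```

View pics/s12.png

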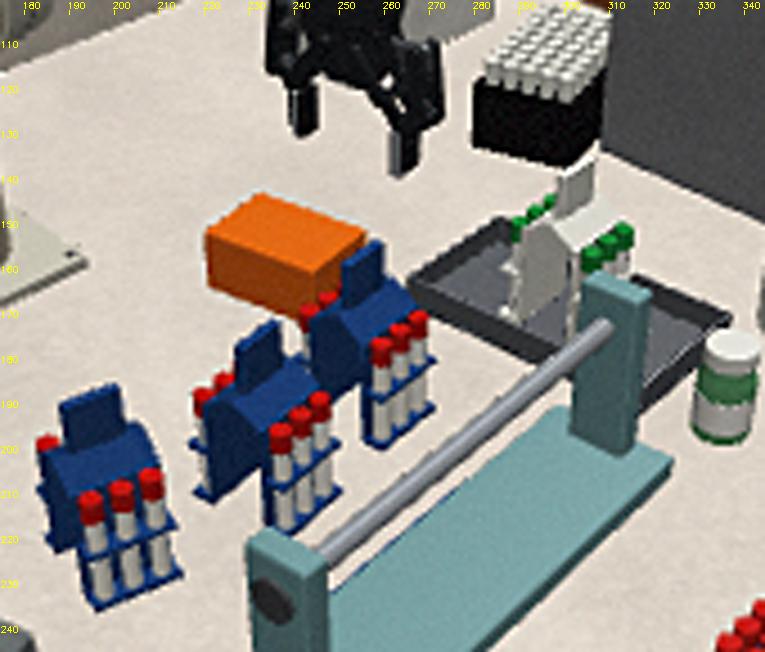

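The white carrier is fully upright in the tray, and W1 stays at (252,160), under the gripper. Descending and gripping.

Emit:
send_rows(moves=[[0.0025,0.003,0.02,-0.1,0,0,1],[0,0,0.025,0,0,0,1],[0,0,0.025,0,0,0,1],[0,0,0.02,0,0,0,1],[0,0,0.01,0,0,0,1],[0,0,0.001,0,0,0,0],[0,0,0,0,0,0,-0.4],[0,0,0,0,0,0,-1],[0,0,0,0,0,0,-1],[0,0,0,0,0,0,-1]])

```text
time_s: 20.65
tool_pos: [0.4315, 0.127, 0.149]
tool_rot: [2.084, 2.343, 0.008]
contact_force: [-2.9, -0.5, 1.1]
gripper_width: 0.0124
```

Emit:
send_rows(moves=[[0,0,0,0,0,0,-1],[0,0,0,0,0,0,-1],[0,0,0,0,0,0,-1],[0,0,0,0,0,0,-1]])

```text
time_s: 21.05
tool_pos: [0.4311, 0.1268, 0.1483]
tool_rot: [2.085, 2.343, 0.006]
contact_force: [-1.0, -0.7, 1.0]
gripper_width: 0.0092
```

```bash
python3 - <<'E'
from plan import *
to([.428,.124,.145],Rdown(np.radians(6.7)))
s=manip.get_state();print(s["gripper_width"],s["contact_force"],s["wrist_torque"])
E
```

```text
pos [0.4311 0.1268 0.1483] | shift in tool axes now (mm) [-2.4 -3.4  3.3] len 5.3
  turn units [ 0.07  0.02 -0.  ] | shift in target axes (mm) [-2.4 -3.4  3.3]
0.009157074336869991 [-0.99164594 -0.69034386  0.96576549] [-0.03400222  0.16577504 -0.03611973]
```

Emit:
send_rows(moves=[[0,0,-0.01,0,0,0,-1],[0,0,-0.015,0,0,0,-1],[0,0,-0.02,0,0,0,-1],[0,0,-0.02,0,0,0,-1],[0,0,-0.02,0,0,0,-1],[0,0,-0.02,0,0,0,-1],[0,0,-0.025,0,0,0,-1],[0,0,-0.025,0,0,0,-1],[0,0,-0.025,0,0,0,-1],[0,0,0,0,0,0,-1]])

```text
time_s: 22.05
tool_pos: [0.4315, 0.1275, 0.332]
tool_rot: [2.082, 2.34, 0.016]
contact_force: [0.2, 0.2, -2.6]
gripper_width: 0.0091
```

Emit:
send_rows(moves=[[0,0,0,0,0,0,-1],[0,0,0,0,0,0,-1],[0,0,0,0,0,0,-1]])

```text
time_s: 22.35
tool_pos: [0.4292, 0.1267, 0.3267]
tool_rot: [2.086, 2.344, 0.002]
contact_force: [0.3, 0.3, -2.6]
gripper_width: 0.0091
```

```bash
python3 - <<'E'
from plan import *
to([.6175,.1284,.328],Rdown(np.radians(6.1)))
s=manip.get_state();print(s["gripper_width"],s["contact_force"],s["wrist_torque"])
E
```

```text
pos [0.4292 0.1267 0.3267] | shift in tool axes now (mm) [-20.3 187.2  -0.6] len 188.3
  turn units [0.04 0.02 0.12] | shift in target axes (mm) [-18.4 187.4  -1.3]
0.009050980780968634 [ 0.27309668  0.27187893 -2.64312834] [ 0.02254984 -0.02224696  0.06420739]
```

Emit:
send_rows(moves=[[-0.002,0.015,0,0,0,0.12,-1],[-0.002,0.02,0,0,0,0,-1],[-0.002,0.02,0,0,0,0,-1],[-0.002,0.02,0,0,0,0,-1],[-0.002,0.02,0,0,0,0,-1],[-0.002,0.02,0,0,0,0,-1],[-0.002,0.02,0,0,0,0,-1],[-0.002,0.02,0,0,0,0,-1],[-0.002,0.02,0,0,0,0,-1],[-0.001,0.012,0,0,0,0,-1]])

```text
time_s: 23.35
tool_pos: [0.6189, 0.1279, 0.3273]
tool_rot: [2.098, 2.333, 0.002]
contact_force: [-0.6, 0.5, -2.8]
gripper_width: 0.0091
```

Emit:
send_rows(moves=[[0,0,0,0,0,0,-1],[0,0,0,0,0,0,-1],[0,0,0,0,0,0,-1],[0,0,0,0,0,0,-1]])

```text
time_s: 23.75
tool_pos: [0.6173, 0.1281, 0.3297]
tool_rot: [2.097, 2.333, 0.006]
contact_force: [-1.3, 1.0, -2.1]
gripper_width: 0.0088
```

```bash
python3 - <<'E'
from plan import *
to([.6175,.1284,.185],Rdown(np.radians(6.1)))
c=cam("scene");crop(c,205,80,345,245,3.6,'s13');t=cam("top");crop(t,150,130,310,265,4,'t13')
E
```

```text
pos [0.6173 0.1281 0.3297] | shift in tool axes now (mm) [  0.4  -0.7 144.7] len 144.7
  turn units [0.07 0.01 0.  ] | shift in target axes (mm) [  0.2   0.3 144.7]
```

View pics/s13.png

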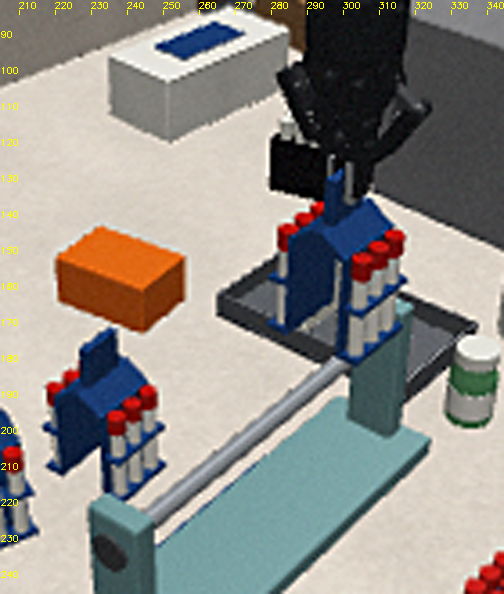

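View pics/t13.png

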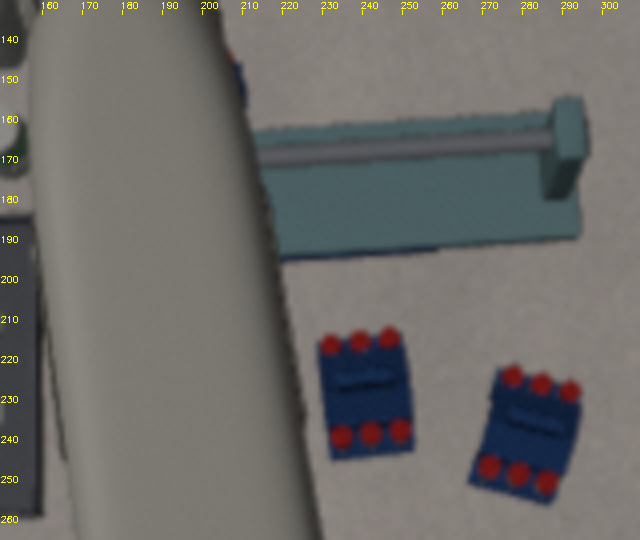

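W1 hangs level over the bar, with its legs either side of it near (318,180). Lowering it.

Emit:
send_rows(moves=[[0,0,0.01,0.07,0,0,-1],[0,0,0.02,0,0,0,-1],[0,0,0.02,0,0,0,-1],[0,0,0.02,0,0,0,-1],[0,0,0.02,0,0,0,-1],[0,0,0.02,0,0,0,-1],[0,0,0.015,0,0,0,-1],[0,0,0.007,0,0,0,-1],[0,0,0,0,0,0,-1],[0,0,0,0,0,0,-1]])

```text
time_s: 24.85
tool_pos: [0.6183, 0.128, 0.198]
tool_rot: [2.099, 2.335, -0.0]
contact_force: [0.4, 0.3, -2.5]
gripper_width: 0.0086
```

Emit:
send_rows(moves=[[0,0,0.003,0,0,0,-1],[0,0,0.003,0,0,0,-1],[0,0,0.002,0,0,0,-1],[0,0,0,0,0,0,-1],[0,0,0,0,0,0,-1],[0,0,0,0,0,0,-1]])

```text
time_s: 25.45
tool_pos: [0.6181, 0.1279, 0.1896]
tool_rot: [2.099, 2.335, -0.001]
contact_force: [0.4, 0.3, -2.2]
gripper_width: 0.0088
```

Emit:
send_rows(moves=[[0,0,0.002,0,0,0,-1],[0,0,0.002,0,0,0,-1],[0,0,0,0,0,0,-1],[0,0,0,0,0,0,-1],[0,0,0,0,0,0,-1]])

```text
time_s: 25.95
tool_pos: [0.6181, 0.1279, 0.1856]
tool_rot: [2.1, 2.335, -0.001]
contact_force: [-0.1, 1.0, -0.1]
gripper_width: 0.0085
```

Emit:
send_rows(moves=[[0,0,0.001,0,0,0,-1],[0,0,0.001,0,0,0,-1],[0,0,0,0,0,0,-1],[0,0,0,0,0,0,-1]])

```text
time_s: 26.35
tool_pos: [0.6181, 0.1279, 0.1855]
tool_rot: [2.099, 2.335, 0.001]
contact_force: [-3.0, -0.8, 6.6]
gripper_width: 0.0089
```

Emit:
send_rows(moves=[[0,0,-0.001,0,0,0,-0.6],[0,0,0,0,0,0,-0.3],[0,0,0,0,0,0,0],[0,0,0,0,0,0,0.3],[0,0,0,0,0,0,0.3],[0,0,-0.02,0,0,0,0.3],[0,0,-0.03,0,0,0,0.5],[0,0,-0.03,0,0,0,1],[0,-0.03,0,0,0,0,1],[0,-0.05,0,0,0,0,1]])

```text
time_s: 27.35
tool_pos: [0.5406, 0.1198, 0.2648]
tool_rot: [2.099, 2.333, 0.004]
contact_force: [0.4, 0.1, 0.6]
gripper_width: 0.0853
```

Emit:
send_rows(moves=[[-0.02,-0.03,0,0,0,0,1],[-0.03,-0.03,0,0,0,0,1],[-0.03,-0.02,0,0,0,0,1],[-0.03,-0.01,0,0,0,0,1],[0,0,0,0,0,0,1],[0,0,0,0,0,0,1],[0,0,0,0,0,0,1],[0,0,0,0,0,0,1]])

```text
time_s: 28.15
tool_pos: [0.461, 0.0014, 0.2644]
tool_rot: [2.098, 2.337, -0.001]
contact_force: [0.5, 0.2, -0.5]
gripper_width: 0.0855
```

```bash
python3 - <<'E'
from plan import *
from meas import blobs
to([.452,-.0022,.145],Rdown(np.radians(8.2)))
c=cam("scene");crop(c,175,100,345,265,3.6,'s14');t=cam("top");crop(t,100,130,375,265,2.9,'t14')
for p,a in blobs(t,'red',8,(110,140,310,265)): print(np.round(p,1),a,np.round(plane(t,p,.096 if p[1]>200 else .133),4))
E
```

```text
pos [0.461  0.0014 0.2644] | shift in tool axes now (mm) [ -2.5  -9.4 119.4] len 119.8
  turn units [ 0.    0.01 -0.41] | shift in target axes (mm) [ -2.3  -9.4 119.4]
[208.5 158.8] 13 [0.652  0.1077 0.133 ]
[194.4 159.8] 13 [0.6471 0.1515 0.133 ]
[201.5 159.5] 14 [0.649  0.1295 0.133 ]
[209.9 181.1] 22 [0.5813 0.0993 0.133 ]
[195.1 182. ] 20 [0.5766 0.1448 0.133 ]
[202.2 181.9] 21 [0.5779 0.123  0.133 ]
[277.8 223.6] 16 [ 0.4637 -0.1159  0.096 ]
[284.9 225.6] 17 [ 0.4586 -0.1382  0.096 ]
[292.  227.5] 16 [ 0.4536 -0.1604  0.096 ]
[271.9 246.3] 22 [ 0.3927 -0.0999  0.096 ]
[279.1 248. ] 20 [ 0.3886 -0.1223  0.096 ]
[286.2 250. ] 19 [ 0.3833 -0.1443  0.096 ]
```

View pics/s14.png

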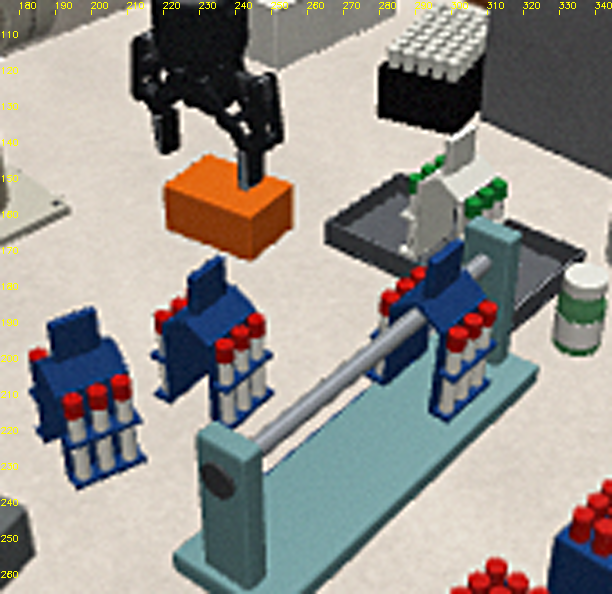

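View pics/t14.png

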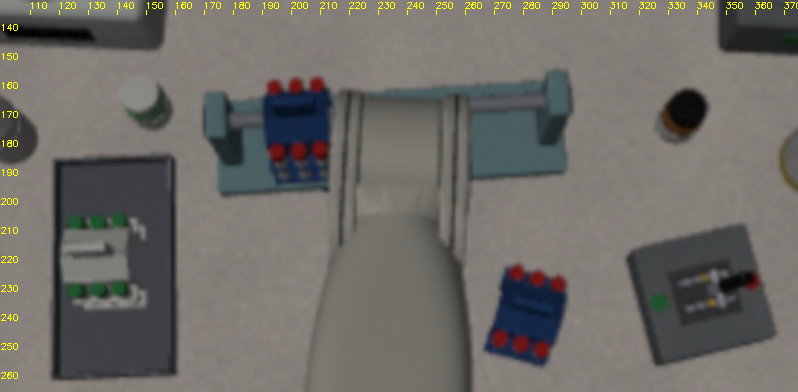

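W1 hangs with its crown on the bar (scene (292,180)). W2 and W3 haven't moved.

Emit:
send_rows(moves=[[0,0,0,0,0,-0.41,1],[0,-0.0085,0.02,0,0,0,1],[0,0,0.025,0,0,0,1],[0,0,0.025,0,0,0,1],[0,0,0.025,0,0,0,1],[0,0,0.015,0,0,0,1],[0,0,0.008,0,0,0,1],[0,0,0,0,0,0,1],[0,0,0,0,0,0,1],[0,0,0,0,0,0,1]])

```text
time_s: 29.25
tool_pos: [0.4532, -0.0007, 0.1476]
tool_rot: [2.056, 2.372, 0.001]
contact_force: [0.2, -0.5, 0.6]
gripper_width: 0.0856
```

Emit:
send_rows(moves=[[0,0,0,0,0,0,0],[0,0,0,0,0,0,-0.4],[0,0,0,0,0,0,-1],[0,0,0,0,0,0,-1],[0,0,0,0,0,0,-1],[0,0,0,0,0,0,-1],[0,0,0,0,0,0,-1],[0,0,0,0,0,0,-1]])

```text
time_s: 30.05
tool_pos: [0.4524, -0.0009, 0.1467]
tool_rot: [2.057, 2.372, -0.001]
contact_force: [0.8, -0.4, 0.5]
gripper_width: 0.009
```

```bash
python3 - <<'E'
from plan import *
to([.4525,0,.146],Rdown(np.radians(8.2)))
s=manip.get_state();print(s["gripper_width"],s["contact_force"],s["wrist_torque"])
E
```

```text
pos [ 0.4524 -0.0009  0.1467] | shift in tool axes now (mm) [0.8 0.2 0.7] len 1.1
  turn units [ 0.01  0.02 -0.01] | shift in target axes (mm) [0.8 0.2 0.7]
0.009016465167493163 [ 0.76593474 -0.35839474  0.4612982 ] [-0.15933808  0.0355885   0.03788214]
```

Emit:
send_rows(moves=[[0,0,-0.01,0,0,0,-1],[0,0,-0.015,0,0,0,-1],[0,0,-0.02,0,0,0,-1],[0,0,-0.02,0,0,0,-1],[0,0,-0.02,0,0,0,-1],[0,0,-0.02,0,0,0,-1],[0,0,-0.025,0,0,0,-1],[0,0,-0.025,0,0,0,-1],[0,0,-0.015,0,0,0,-1],[0,0,-0.012,0,0,0,-1]])

```text
time_s: 31.05
tool_pos: [0.4521, -0.0004, 0.3301]
tool_rot: [2.057, 2.372, 0.0]
contact_force: [-0.2, -0.3, -2.0]
gripper_width: 0.0093
```

Emit:
send_rows(moves=[[0,0,0,0,0,0,-1],[0,0,0,0,0,0,-1],[0,0,0,0,0,0,-1]])

```text
time_s: 31.35
tool_pos: [0.4516, -0.0005, 0.3276]
tool_rot: [-2.058, -2.373, 0.003]
contact_force: [-0.1, -0.2, -1.6]
gripper_width: 0.0088
```

```bash
python3 - <<'E'
from plan import *
to([.628,.029,.328],Rdown(np.radians(6.1)))
E
```

```text
pos [ 0.4516 -0.0005  0.3276] | shift in tool axes now (mm) [  4.2 178.8  -0.7] len 178.8
  turn units [-0.02  0.01  0.41] | shift in target axes (mm) [ 10.6 178.5  -0.4]
```

Emit:
send_rows(moves=[[0,0,0,0,0,0.41,-1],[0.001,0.015,0,0,0,0,-1],[0.001,0.02,0,0,0,0,-1],[0.001,0.02,0,0,0,0,-1],[0.001,0.02,0,0,0,0,-1],[0.001,0.02,0,0,0,0,-1],[0.001,0.02,0,0,0,0,-1],[0.001,0.02,0,0,0,0,-1],[0.001,0.02,0,0,0,0,-1],[0.0025,0.0235,0,0,0,0,-1]])

```text
time_s: 32.35
tool_pos: [0.6288, 0.0288, 0.3274]
tool_rot: [-2.1, -2.335, 0.004]
contact_force: [0.4, 0.1, -1.9]
gripper_width: 0.009
```

Emit:
send_rows(moves=[[0,0,0,0,0,0,-1],[0,0,0,0,0,0,-1],[0,0,0,0,0,0,-1],[0,0,0,0,0,0,-1]])

```text
time_s: 32.75
tool_pos: [0.6279, 0.0287, 0.3289]
tool_rot: [2.1, 2.335, -0.001]
contact_force: [-0.4, -0.3, -1.8]
gripper_width: 0.0091
```

```bash
python3 - <<'E'
from plan import *
to([.628,.029,.1837],Rdown(np.radians(6.1)))
c=cam("scene");crop(c,175,80,345,245,3.6,'s15')
E
```

```text
pos [0.6279 0.0287 0.3289] | shift in tool axes now (mm) [5.000e-01 1.000e-01 1.452e+02] len 145.2
  turn units [ 0.    0.01 -0.01] | shift in target axes (mm) [  0.3   0.2 145.2]
```

View pics/s15.png

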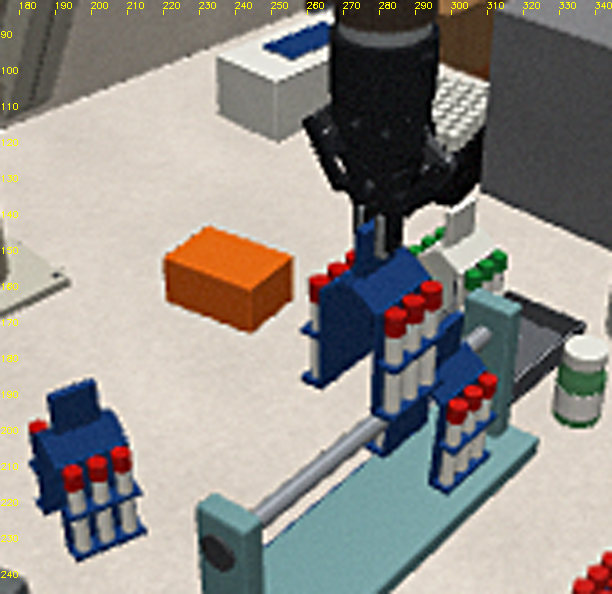

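W2 is level above the middle slot, straddling the bar. Lowering it.

Emit:
send_rows(moves=[[0,0,0.01,0,0,0,-1],[0,0,0.02,0,0,0,-1],[0,0,0.02,0,0,0,-1],[0,0,0.02,0,0,0,-1],[0,0,0.02,0,0,0,-1],[0,0,0.02,0,0,0,-1],[0,0,0.015,0,0,0,-1],[0,0,0.01,0,0,0,-1],[0,0,0,0,0,0,-1],[0,0,0,0,0,0,-1]])

```text
time_s: 33.8
tool_pos: [0.6287, 0.0287, 0.194]
tool_rot: [2.099, 2.335, -0.0]
contact_force: [0.4, -0.1, -2.4]
gripper_width: 0.0092
```

Emit:
send_rows(moves=[[0,0,0.003,0,0,0,-1],[0,0,0.003,0,0,0,-1],[0,0,0.003,0,0,0,-1],[0,0,0,0,0,0,-1],[0,0,0,0,0,0,-1],[0,0,0,0,0,0,-1]])

```text
time_s: 34.4
tool_pos: [0.6287, 0.0286, 0.1848]
tool_rot: [2.099, 2.335, -0.001]
contact_force: [-1.3, -1.6, -0.8]
gripper_width: 0.0086
```

Emit:
send_rows(moves=[[0,0,0.001,0,0,0,-1],[0,0,0.001,0,0,0,-1],[0,0,0,0,0,0,-1],[0,0,0,0,0,0,-1]])

```text
time_s: 34.8
tool_pos: [0.6289, 0.0287, 0.184]
tool_rot: [2.099, 2.334, 0.001]
contact_force: [-1.3, 0.5, 5.2]
gripper_width: 0.0088
```

Contact came at the expected height (0.184). Releasing and going on to W3.

Emit:
send_rows(moves=[[0,0,-0.001,0,0,0,-0.6],[0,0,0,0,0,0,-0.3],[0,0,0,0,0,0,0],[0,0,0,0,0,0,0.3],[0,0,0,0,0,0,0.3],[0,0,-0.02,0,0,0,0.3],[0,0,-0.03,0,0,0,0.5],[0,0,-0.03,0,0,0,1],[0,-0.03,0,0,0,0,1],[0,-0.04,0,0,0,0,1]])

```text
time_s: 35.8
tool_pos: [0.5604, 0.0215, 0.2643]
tool_rot: [2.098, 2.334, 0.003]
contact_force: [0.3, 0.5, 0.4]
gripper_width: 0.0853
```

Emit:
send_rows(moves=[[-0.03,-0.03,0,0,0,-0.7,1],[-0.03,-0.03,0,0,0,-0.7,1],[-0.03,-0.03,0,0,0,-0.7,1],[-0.03,-0.02,0,0,0,-0.7,1],[-0.03,0,0,0,0,-0.7,1],[0,0,0,0,0,0,1],[0,0,0,0,0,0,1],[0,0,0,0,0,0,1]])

```text
time_s: 36.6
tool_pos: [0.4849, -0.1442, 0.2636]
tool_rot: [1.72, 2.629, -0.001]
contact_force: [-0.6, 0.0, -1.2]
gripper_width: 0.0854
```

```bash
python3 - <<'E'
from plan import *
from meas import blobs
to([.426,-.129,.146],Rdown(np.radians(-12.6)))
c=cam("scene");crop(c,175,100,345,265,3.6,'s16');t=cam("top");crop(t,100,130,375,265,2.9,'t16')
for p,a in blobs(t,'red',8,(110,140,310,265)): print(np.round(p,1),a,np.round(plane(t,p,.096 if p[1]>200 else .133),4))
E
```

```text
pos [ 0.4849 -0.1442  0.2636] | shift in tool axes now (mm) [ 37.6 -47.8 117.6] len 132.4
  turn units [-0.    0.01  7.24] | shift in target axes (mm) [  2.  -60.8 117.6]
[240.5 156.7] 14 [0.6633 0.0087 0.133 ]
[208.5 158.8] 13 [0.652  0.1077 0.133 ]
[226.2 157.5] 13 [0.6586 0.0532 0.133 ]
[233.2 157.4] 13 [0.6601 0.0312 0.133 ]
[194.4 159.8] 13 [0.6471 0.1515 0.133 ]
[201.4 159.4] 15 [0.6493 0.1298 0.133 ]
[242.1 178.9] 22 [0.5926 0.0006 0.133 ]
[202.3 181.6] 21 [0.5786 0.1227 0.133 ]
[209.9 181.1] 22 [0.5813 0.0993 0.133 ]
[227.3 180. ] 22 [0.5873 0.0461 0.133 ]
[234.9 179.7] 21 [0.5892 0.0227 0.133 ]
[195.1 182. ] 20 [0.5766 0.1448 0.133 ]
```

View pics/s16.png

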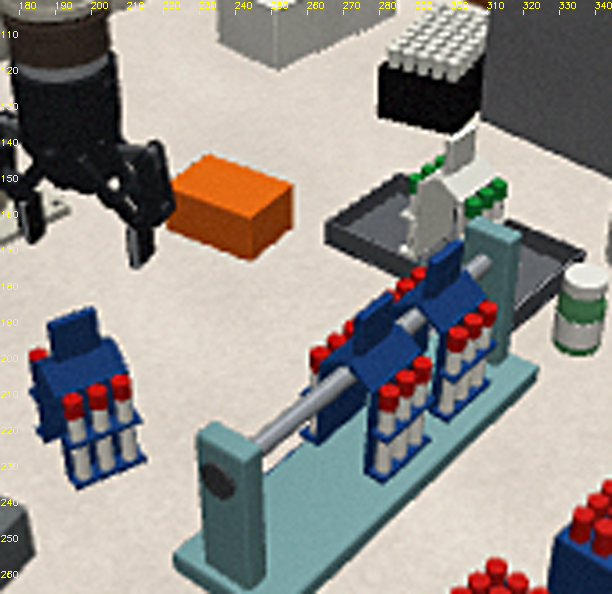

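View pics/t16.png

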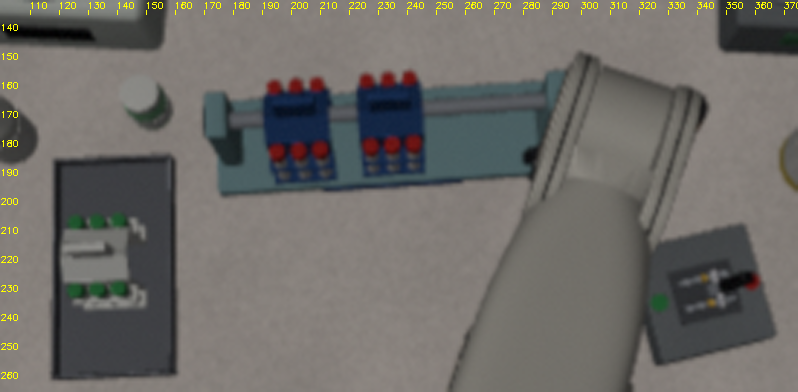

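W1 and W2 sit on the bar and W3 hasn't moved. I turned the yaw the wrong way, so I'm correcting by +7.24 units.

Emit:
send_rows(moves=[[0,0,0,0,0,0.9,1],[0,0,0,0,0,0.9,1],[0,0,0,0,0,0.9,1],[0,0,0,0,0,0.9,1],[0,0,0,0,0,0.9,1],[0,0,0,0,0,0.9,1],[0,0,0,0,0,0.92,1],[0,0,0,0,0,0.92,1],[0.002,-0.03,0,0,0,0,1],[0,-0.03,0,0,0,0,1]])

```text
time_s: 37.7
tool_pos: [0.4266, -0.1287, 0.2632]
tool_rot: [2.45, 1.966, -0.001]
contact_force: [0.2, 0.2, -0.3]
gripper_width: 0.0852
```

Emit:
send_rows(moves=[[0,0,0.01,0,0,0,1],[0,0,0,0,0,0,1],[0,0,0,0,0,0,1],[0,0,0,0,0,0,1]])

```text
time_s: 38.1
tool_pos: [0.4278, -0.1298, 0.2538]
tool_rot: [2.45, 1.963, -0.0]
contact_force: [0.0, -0.6, 0.4]
gripper_width: 0.0855
```

```bash
python3 - <<'E'
from plan import *
to([.426,-.1285,.146],Rdown(np.radians(-12.6)))
c=cam("scene");crop(c,165,120,270,245,4.5,'s17')
E
```

```text
pos [ 0.4278 -0.1298  0.2538] | shift in tool axes now (mm) [  1.   -2.2 107.8] len 107.9
  turn units [0.02 0.01 0.  ] | shift in target axes (mm) [  0.9  -2.1 107.8]
```

View pics/s17.png

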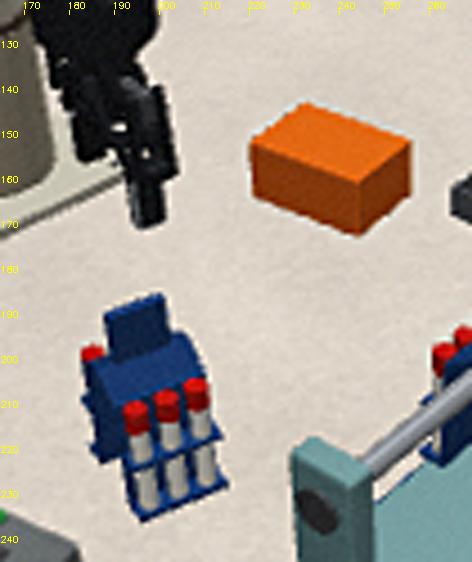

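Emit:
send_rows(moves=[[0.001,-0.002,0.015,0,0,0,1],[0,0,0.025,0,0,0,1],[0,0,0.025,0,0,0,1],[0,0,0.02,0,0,0,1],[0,0,0.015,0,0,0,1],[0,0,0.008,0,0,0,1],[0,0,0,0,0,0,1],[0,0,0,0,0,0,1],[0,0,0,0,0,0,1]])

```text
time_s: 39.05
tool_pos: [0.4261, -0.1288, 0.1466]
tool_rot: [2.45, 1.962, 0.001]
contact_force: [0.2, -0.2, 0.0]
gripper_width: 0.0856
```

Emit:
send_rows(moves=[[0,0,0,0,0,0,0],[0,0,0,0,0,0,-0.4],[0,0,0,0,0,0,-1],[0,0,0,0,0,0,-1],[0,0,0,0,0,0,-1],[0,0,0,0,0,0,-1],[0,0,0,0,0,0,-1],[0,0,0,0,0,0,-1]])

```text
time_s: 39.85
tool_pos: [0.4252, -0.1285, 0.1456]
tool_rot: [2.451, 1.963, -0.001]
contact_force: [-0.4, 0.4, -0.6]
gripper_width: 0.0088
```

```bash
python3 - <<'E'
from plan import *
to([.426,-.1285,.146],Rdown(np.radians(-12.6)))
s=manip.get_state();print(s["gripper_width"],s["contact_force"],s["wrist_torque"])
c=cam("scene");crop(c,165,120,270,245,4.5,'s18')
E
```

```text
pos [ 0.4252 -0.1285  0.1456] | shift in tool axes now (mm) [ 0.2  0.8 -0.4] len 0.9
  turn units [ 0.01  0.01 -0.  ] | shift in target axes (mm) [ 0.2  0.8 -0.4]
0.008775700213536334 [-0.4486794   0.40676534 -0.61224304] [-0.03450352 -0.02090517 -0.01186218]
```

View pics/s18.png

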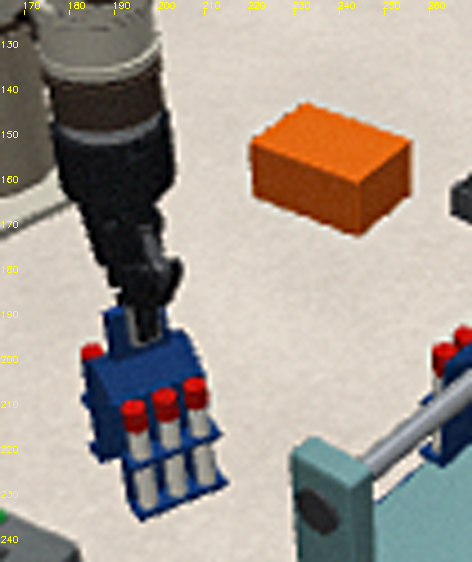

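The fin is gripped centrally (198,192). Lifting high enough to clear the post.

Emit:
send_rows(moves=[[0,0,-0.01,0,0,0,-1],[0,0,-0.015,0,0,0,-1],[0,0,-0.02,0,0,0,-1],[0,0,-0.02,0,0,0,-1],[0,0,-0.025,0,0,0,-1],[0,0,-0.025,0,0,0,-1],[0,0,-0.025,0,0,0,-1],[0,0,-0.025,0,0,0,-1],[0,0,-0.02,0,0,0,-1],[0,0,-0.012,0,0,0,-1]])

```text
time_s: 40.9
tool_pos: [0.4253, -0.1284, 0.3452]
tool_rot: [2.449, 1.962, 0.002]
contact_force: [-0.1, -0.7, -0.8]
gripper_width: 0.0089
```

Emit:
send_rows(moves=[[0,0,0,0,0,-0.7,-1],[0,0,0,0,0,-0.8,-1],[0,0,0,0,0,-0.8,-1],[0,0,0,0,0,-0.8,-1],[0,0,0,0,0,-0.64,-1],[0,0,0,0,0,0,-1],[0,0,0,0,0,0,-1],[0,0,0,0,0,0,-1]])

```text
time_s: 41.7
tool_pos: [0.425, -0.1283, 0.3429]
tool_rot: [2.101, 2.334, -0.001]
contact_force: [-0.3, 1.0, -1.6]
gripper_width: 0.0089
```

```bash
python3 - <<'E'
from plan import *
to([.6385,-.0704,.34],Rdown(np.radians(6.1)))
E
```

```text
pos [ 0.425  -0.1283  0.3429] | shift in tool axes now (mm) [ 35.1 218.4   2.9] len 221.2
  turn units [ 0.    0.02 -0.01] | shift in target axes (mm) [ 34.9 218.4   2.9]
```

Emit:
send_rows(moves=[[0.004,0.02,0,0,0,0,-1],[0.004,0.022,0,0,0,0,-1],[0.004,0.022,0,0,0,0,-1],[0.004,0.022,0,0,0,0,-1],[0.004,0.022,0,0,0,0,-1],[0.004,0.022,0,0,0,0,-1],[0.004,0.022,0,0,0,0,-1],[0.003,0.022,0,0,0,0,-1],[0.002,0.022,0,0,0,0,-1],[0.002,0.022,0,0,0,0,-1]])

```text
time_s: 42.7
tool_pos: [0.639, -0.0702, 0.3424]
tool_rot: [2.101, 2.335, -0.002]
contact_force: [0.4, 0.2, -0.8]
gripper_width: 0.0092
```

Emit:
send_rows(moves=[[0,0,0,0,0,0,-1],[0,0,0,0,0,0,-1],[0,0,0,0,0,0,-1],[0,0,0,0,0,0,-1]])

```text
time_s: 43.1
tool_pos: [0.6375, -0.0707, 0.3434]
tool_rot: [2.1, 2.334, -0.001]
contact_force: [0.0, 0.1, -1.4]
gripper_width: 0.0087
```

```bash
python3 - <<'E'
from plan import *
to([.6385,-.0704,.1826],Rdown(np.radians(6.1)))
c=cam("scene");crop(c,175,80,345,265,3.2,'s19')
E
```

```text
pos [ 0.6375 -0.0707  0.3434] | shift in tool axes now (mm) [  0.4   0.9 160.8] len 160.8
  turn units [ 0.01  0.02 -0.01] | shift in target axes (mm) [  0.2   1.  160.8]
```

View pics/s19.png

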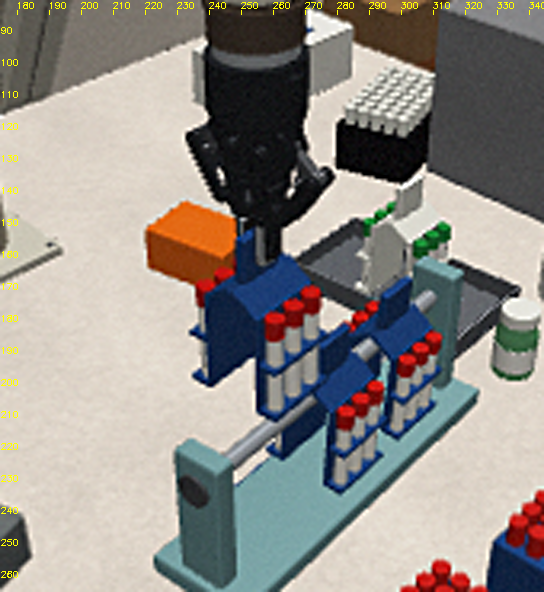

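W3 is level over its slot between W2 and the near post. Lowering it.

Emit:
send_rows(moves=[[0,0,0.015,0,0,0,-1],[0,0,0.02,0,0,0,-1],[0,0,0.02,0,0,0,-1],[0,0,0.02,0,0,0,-1],[0,0,0.02,0,0,0,-1],[0,0,0.02,0,0,0,-1],[0,0,0.02,0,0,0,-1],[0,0,0.015,0,0,0,-1],[0,0,0,0,0,0,-1],[0,0,0,0,0,0,-1]])

```text
time_s: 44.15
tool_pos: [0.6381, -0.0708, 0.1934]
tool_rot: [2.1, 2.335, -0.001]
contact_force: [0.7, 0.2, -2.4]
gripper_width: 0.0086
```

Emit:
send_rows(moves=[[0,0,0.003,0,0,0,-1],[0,0,0.003,0,0,0,-1],[0,0,0.003,0,0,0,-1],[0,0,0,0,0,0,-1],[0,0,0,0,0,0,-1],[0,0,0,0,0,0,-1]])

```text
time_s: 44.75
tool_pos: [0.6383, -0.0706, 0.1838]
tool_rot: [2.1, 2.335, -0.001]
contact_force: [-0.2, 0.1, -1.5]
gripper_width: 0.009
```

Emit:
send_rows(moves=[[0,0,0.001,0,0,0,-1],[0,0,0.001,0,0,0,-1],[0,0,0,0,0,0,-1],[0,0,0,0,0,0,-1]])

```text
time_s: 45.15
tool_pos: [0.639, -0.0707, 0.1826]
tool_rot: [2.098, 2.334, 0.001]
contact_force: [0.5, 0.4, 3.4]
gripper_width: 0.009
```

Emit:
send_rows(moves=[[0,0,-0.001,0,0,0,-0.6],[0,0,0,0,0,0,-0.3],[0,0,0,0,0,0,0],[0,0,0,0,0,0,0.3],[0,0,0,0,0,0,0.3],[0,0,-0.02,0,0,0,0.3],[0,0,-0.03,0,0,0,0.3],[0,0,-0.03,0,0,0,0],[0,-0.03,0,0,0,0,0],[0,-0.04,0,0,0,0,0]])

```text
time_s: 46.15
tool_pos: [0.57, -0.078, 0.2634]
tool_rot: [2.097, 2.334, 0.002]
contact_force: [-0.1, -0.6, 0.1]
gripper_width: 0.0425
```

Emit:
send_rows(moves=[[0,-0.03,0,0,0,0,0],[0,-0.04,0,0,0,0,0],[0,-0.04,0,0,0,0,0],[0,-0.04,0,0,0,0,0],[0,0,0,0,0,0,0],[0,0,0,0,0,0,0],[0,0,0,0,0,0,0]])

```text
time_s: 46.85
tool_pos: [0.4207, -0.094, 0.2631]
tool_rot: [2.098, 2.334, 0.001]
contact_force: [0.9, 0.6, -0.5]
gripper_width: 0.0429
```

```bash
python3 - <<'E'
from plan import *
from meas import blobs
c=cam("scene");t=cam("top");np.savez('top3.npz',**t);np.savez('scene3.npz',**c)
crop(c,115,100,345,285,3.2,'s20');crop(t,100,130,375,265,2.9,'t20')
def blk(c,roi,th):
    g=c["img"].max(2); x0,y0,x1,y1=roi;k=np.zeros(g.shape,np.uint8);k[y0:y1,x0:x1]=g[y0:y1,x0:x1]<th
    n,l,st,ce=cv2.connectedComponentsWithStats(k);i=1+np.argmax(st[1:,4]);print(st[i],ce[i]);return ce[i]
pt=blk(t,(335,215,365,245),35);ps=blk(c,(120,225,160,260),45)
p,e=tri(t,pt,c,ps);d=p-PIV;print(p,e,'x',d@HX,'y',d@HY,'z',d[2],np.arctan2(d@HY,d[2]))
p,Rt=bat(-.39,.147);print(p);to(p,Rt)
crop(c,115,215,190,285,7,'s20b')
E
```

```text
[348 224  11   7  47] [352.93617021 226.80851064]
[135 237  13  11  77] [141.2987013  242.09090909]
[ 0.46404729 -0.34925062  0.09582897] 0.000266306531298132 x -0.0006999756167697848 y -0.024983442877352536 z 0.05782896993387141 -0.4078040891693034
[ 0.47303582 -0.37882712  0.17396163]
pos [ 0.4208 -0.0939  0.2628] | shift in tool axes now (mm) [-288.8   21.5   89.2] len 303.0
  turn units [ 0.38  4.48 -1.87] | shift in target axes (mm) [-300.6  -26.3  -27.6]
```

View pics/s20.png

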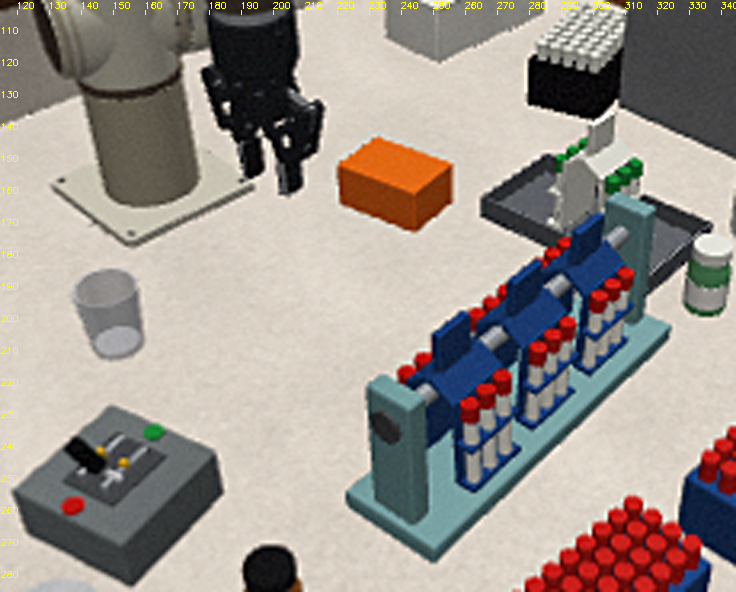

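View pics/t20.png

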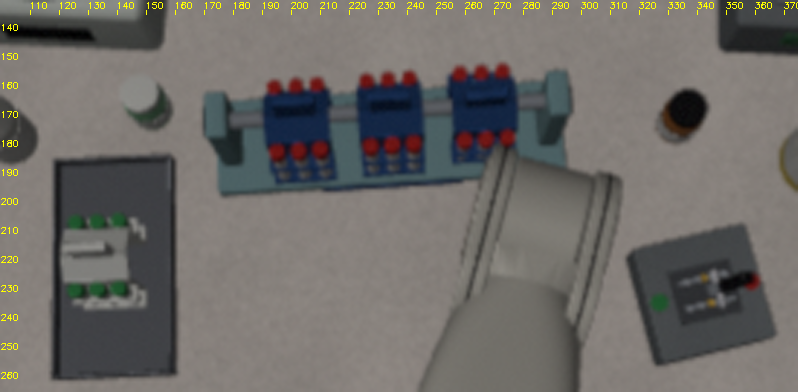

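View pics/s20b.png

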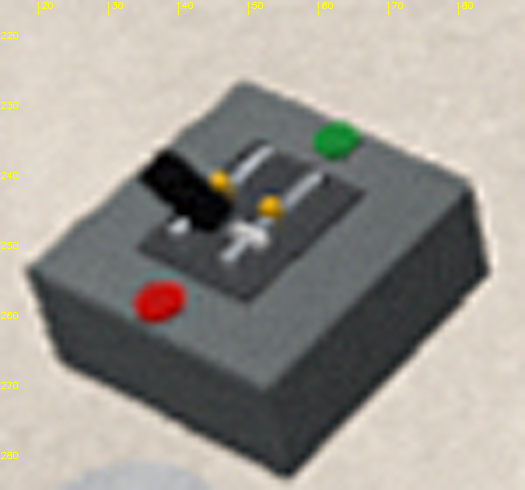

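All three blue carriers sit on the bar, and the white one is in the tray. The bat leans to the red dot at -0.41 rad, home. Next I flip it back.

```bash
sed -i 's/^def bat/PIV=PIV-.0007*HX-.0013*HY\ndef bat/' plan.py; python3 - <<'E'
from plan import *
p,Rt=bat(-.40,.22);print(p);to(p,Rt)
E
```

```text
[ 0.48072445 -0.4089537   0.24063342]
pos [ 0.4208 -0.0939  0.2628] | shift in tool axes now (mm) [-319.6   26.    22.6] len 321.5
  turn units [ 0.39  4.59 -1.87] | shift in target axes (mm) [-303.   -27.  -104.1]
```

Emit:
send_rows(moves=[[-0.03,0.003,0,0,0,0,0],[-0.032,0.0025,0,0,0,0,0],[-0.032,0.0025,0,0,0,0,0],[-0.032,0.0025,0,0,0,0,0],[-0.032,0.0025,0,0,0,0,0],[-0.032,0.0025,0,0,0,0,0],[-0.032,0.0025,0,0,0,0,0],[-0.032,0.0025,0,0,0,0,0],[-0.032,0.0025,0,0,0,0,0],[-0.033,0.003,0.01,0,0,0,0]])

```text
time_s: 47.95
tool_pos: [0.4808, -0.4103, 0.2536]
tool_rot: [2.097, 2.334, -0.001]
contact_force: [-0.1, 0.1, -0.4]
gripper_width: 0.0428
```

Emit:
send_rows(moves=[[0,0,0,0.06,0.76,-0.31,0],[0,0,0,0.06,0.76,-0.31,0],[0,0,0,0.06,0.76,-0.31,0],[0,0,0,0.07,0.77,-0.31,0],[0,0,0,0.07,0.77,-0.31,0],[0,0,0,0.07,0.77,-0.32,0],[0,0,0,0,0,0,0],[0,0,0,0,0,0,0],[0,0,0,0,0,0,0],[0,0,0,0,0,0,0]])

```text
time_s: 48.95
tool_pos: [0.4794, -0.4079, 0.2545]
tool_rot: [-1.696, -2.235, -0.342]
contact_force: [-0.5, 0.4, 0.3]
gripper_width: 0.0426
```

```bash
python3 - <<'E'
from plan import *
p,Rt=bat(-.40,.147);to(p,Rt)
E
```

```text
pos [ 0.4794 -0.4079  0.2545] | shift in tool axes now (mm) [-6.5  1.  85.2] len 85.5
  turn units [0.   0.03 0.  ] | shift in target axes (mm) [-6.7  1.  85.2]
```

Emit:
send_rows(moves=[[-0.0065,0.001,0.02,0,0,0,0],[0,0,0.03,0,0,0,0],[0,0,0.03,0,0,0,0],[0,0,0,0,0,0,0],[0,0,0,0,0,0,0],[0,0,0,0,0,0,0],[0,0,0,0,0,0,0]])

```text
time_s: 49.65
tool_pos: [0.4745, -0.3852, 0.1792]
tool_rot: [-1.698, -2.236, -0.343]
contact_force: [0.2, -0.1, -0.2]
gripper_width: 0.0427
```

```bash
python3 - <<'E'
from plan import *
p,Rt=bat(-.40,.079);to(p,Rt)
c=cam("scene");crop(c,105,190,190,285,7,'s21')
E
```

```text
pos [ 0.4745 -0.3852  0.1792] | shift in tool axes now (mm) [ 1.7 -0.5 74.8] len 74.8
  turn units [0.03 0.05 0.  ] | shift in target axes (mm) [ 1.3 -0.3 74.8]
```

View pics/s21.png

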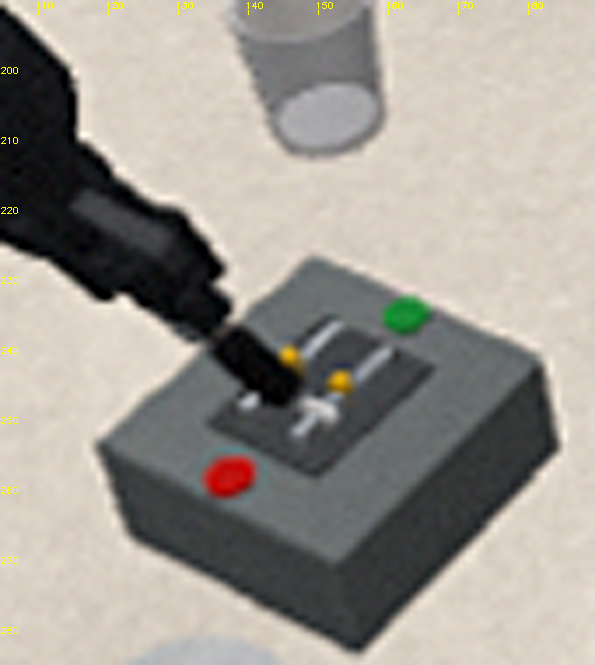

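The tool is in line with the bat (bat axis from (137,240) to (144,246)). Advancing 75 mm and pinching.

Emit:
send_rows(moves=[[0.0015,-0.0005,0.015,0,0.05,0,0],[0,0,0.02,0,0,0,0],[0,0,0.02,0,0,0,0],[0,0,0.012,0,0,0,0],[0,0,0.008,0,0,0,0],[0,0,0,0,0,0,0],[0,0,0,0,0,0,0],[0,0,0,0,0,0,0]])

```text
time_s: 50.5
tool_pos: [0.465, -0.355, 0.1094]
tool_rot: [-1.694, -2.23, -0.346]
contact_force: [0.2, 0.6, 0.9]
gripper_width: 0.0428
```

Emit:
send_rows(moves=[[0,0,0,0,0,0,-1],[0,0,0,0,0,0,-1],[0,0,0,0,0,0,-1],[0,0,0,0,0,0,-1],[0,0,0,0,0,0,-1],[0,0,0,0,0,0,-1],[0,0,0,0,0,0,-1]])

```text
time_s: 51.2
tool_pos: [0.4662, -0.3544, 0.1093]
tool_rot: [-1.694, -2.232, -0.349]
contact_force: [5.1, 0.9, 1.5]
gripper_width: 0.013
```

```bash
python3 - <<'E'
from plan import *
p,Rt=bat(-.40,.079);to(p,Rt);s=manip.get_state();print(s["gripper_width"],s["contact_force"],s["wrist_torque"])
E
```

```text
pos [ 0.4662 -0.3544  0.1093] | shift in tool axes now (mm) [-0.9 -0.7 -2. ] len 2.3
  turn units [ 0.04 -0.03  0.01] | shift in target axes (mm) [-0.9 -0.7 -2. ]
0.012980336655020994 [5.14344694 0.8838657  1.5316872 ] [-0.13926465 -1.09604898 -0.40234291]
```

Emit:
send_rows(moves=[[0,0,-0.004,0,0,0,-1],[0,0,-0.004,0,0,0,-1],[0,0,-0.004,0,0,0,-1],[0,0,-0.003,0,0,0,-1],[0,0,0,0,0,0,-1],[0,0,0,0,0,0,-1],[0,0,0,0,0,0,-1]])

```text
time_s: 51.9
tool_pos: [0.4675, -0.3591, 0.121]
tool_rot: [-1.691, -2.23, -0.35]
contact_force: [6.6, 2.9, -6.9]
gripper_width: 0.0132
```

```bash
python3 - <<'E'
from plan import *
p,Rt=bat(-.40,.077);to(p,Rt);s=manip.get_state();print(s["gripper_width"],s["contact_force"],s["wrist_torque"])
c=cam("scene");crop(c,105,190,190,285,7,'s22')
E
```

```text
pos [ 0.4675 -0.3591  0.121 ] | shift in tool axes now (mm) [-1.  -0.7 12.7] len 12.7
  turn units [ 0.02 -0.06  0.01] | shift in target axes (mm) [-0.9 -0.6 12.7]
0.013240728246942002 [ 6.61742344  2.91373585 -6.90937783] [-0.49087715 -1.51910798 -0.53009497]
```

View pics/s22.png

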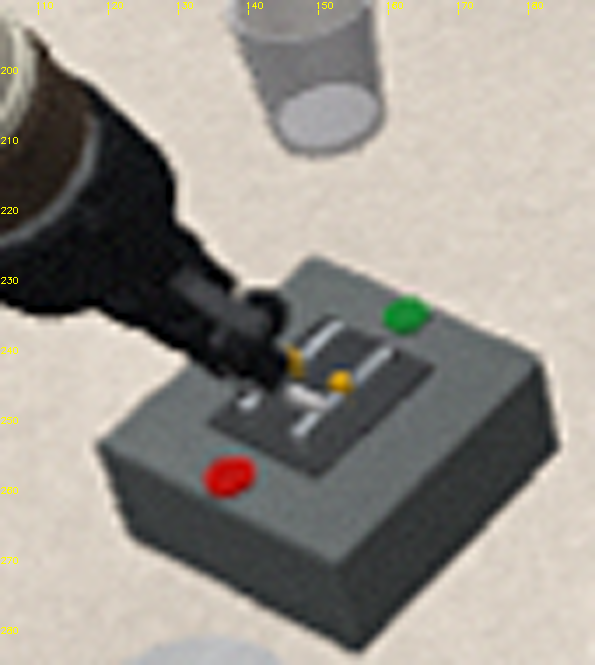

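Emit:
send_rows(moves=[[0,0,-0.0018,0,0,0,-1],[0,0,0,0,0,0,-1],[0.004,0,0.0001,0,-0.5,0,-1],[0.004,0,0.0001,0,-0.5,0,-1],[0.004,0,0.0001,0,-0.5,0,-1],[0.004,0,0.0001,0,-0.5,0,-1],[0.004,0,0.0001,0,-0.5,0,-1],[0.004,0,0.0001,0,-0.5,0,-1],[0,0,0,0,0,0,-1]])

```text
time_s: 52.85
tool_pos: [0.4614, -0.3373, 0.1301]
tool_rot: [-1.828, -2.414, -0.131]
contact_force: [5.7, 1.2, -6.3]
gripper_width: 0.0132
```

```bash
python3 - <<'E'
from plan import *
p,Rt=bat(-.138,.077);to(p,Rt);s=manip.get_state();print(s["gripper_width"],s["contact_force"],s["wrist_torque"])
E
```

```text
pos [ 0.4614 -0.3373  0.1301] | shift in tool axes now (mm) [-1.4 -0.7 15.8] len 15.9
  turn units [ 0.02 -0.03  0.02] | shift in target axes (mm) [-1.3 -0.6 15.8]
0.013248205653198383 [ 5.65410688  1.21917633 -6.26276452] [-0.23818389 -1.40487294 -0.15026749]
```

Emit:
send_rows(moves=[[0.004,0,0.0002,0,-0.5,0,-1],[0.004,0,0.0002,0,-0.5,0,-1],[0.004,0,0.0002,0,-0.5,0,-1],[0.004,0,0.0002,0,-0.5,0,-1],[0.004,0,0.0002,0,-0.5,0,-1],[0.004,0,0.0002,0,-0.5,0,-1],[0.004,0,0.0002,0,-0.5,0,-1],[0,0,0,0,0,0,-1]])

```text
time_s: 53.65
tool_pos: [0.4538, -0.3104, 0.129]
tool_rot: [1.815, 2.396, -0.147]
contact_force: [6.4, 0.2, -6.5]
gripper_width: 0.0132
```

```bash
python3 - <<'E'
from plan import *
p,Rt=bat(.167,.077);to(p,Rt);s=manip.get_state();print(s["gripper_width"],s["contact_force"],s["wrist_torque"])
c=cam("scene");crop(c,105,190,190,285,7,'s23')
E
```

```text
pos [ 0.4538 -0.3104  0.129 ] | shift in tool axes now (mm) [-1.2 -0.6 15.5] len 15.6
  turn units [ 0.03 -0.03  0.02] | shift in target axes (mm) [-1.1 -0.5 15.5]
0.013221124740508084 [ 6.37009736  0.15029451 -6.52556265] [ 0.3058446  -1.19067349  0.19331623]
```

View pics/s23.png

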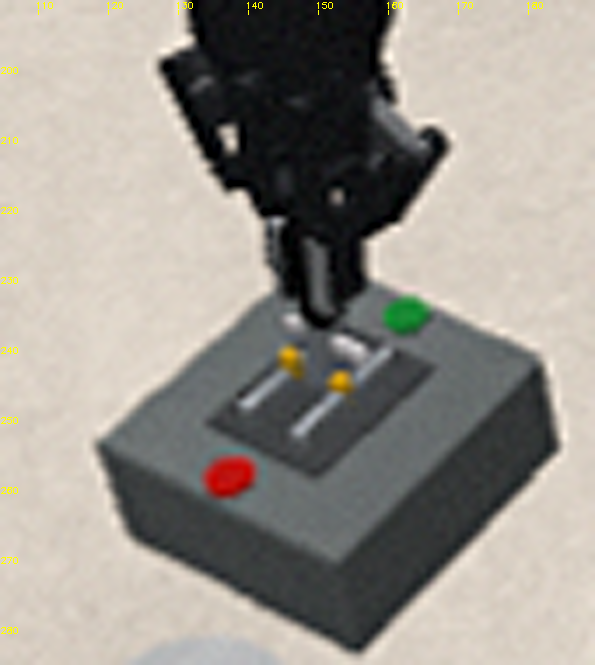

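The crossbar has passed the gate. Finishing the swing to +0.39 rad.

Emit:
send_rows(moves=[[0.004,0,0.0002,0,-0.5,0,-1],[0.004,0,0.0002,0,-0.5,0,-1],[0.004,0,0.0002,0,-0.5,0,-1],[0.004,0,0.0002,0,-0.5,0,-1],[0.004,0,0.0002,0,-0.5,0,-1],[0,0,0,0,0,0,-1],[0,0,0,0,0,0,-1]])

```text
time_s: 54.4
tool_pos: [0.4487, -0.2923, 0.1231]
tool_rot: [1.703, 2.247, -0.326]
contact_force: [6.5, -0.6, -6.2]
gripper_width: 0.013
```

Emit:
send_rows(moves=[[0,0,0.004,0,0,0,-1],[0,0,0.004,0,0,0,-1],[0,0,0.003,0,0,0,-1],[0,0,0,0,0,0,-1],[0,0,0,0,0,0,-1],[0,0,0,0,0,0,0],[0,0,0,0,0,0,0],[0,0,0,0,0,0,0],[0,0,0,0,0,0,0]])

```text
time_s: 55.3
tool_pos: [0.4481, -0.2972, 0.1131]
tool_rot: [1.706, 2.246, -0.33]
contact_force: [-0.8, 0.1, 0.1]
gripper_width: 0.0424
```

Emit:
send_rows(moves=[[0,0,-0.02,0,0,0,0],[0,0,-0.03,0,0,0,0],[0,0,-0.03,0,0,0,0],[0,0,-0.03,0,0,0,0],[0,0,-0.02,0,0,0,0],[-0.03,-0.03,0,0,0,0,0],[-0.03,-0.03,0,0,0,0,0],[-0.02,-0.03,0,0,0,0,0],[0,0,0,0,0,0,0],[0,0,0,0,0,0,0]])

```text
time_s: 56.3
tool_pos: [0.3681, -0.3466, 0.2638]
tool_rot: [1.708, 2.244, -0.33]
contact_force: [-0.2, -0.6, 1.0]
gripper_width: 0.0431
```

```bash
python3 - <<'E'
from plan import *
s=manip.get_state();print(s["tool_pos"],s["time_s"])
c=cam("scene");t=cam("top");crop(c,105,130,345,285,3.2,'s24');crop(t,100,130,375,265,2.9,'t24');crop(c,115,200,190,285,7,'s24b')
E
```

```text
[ 0.36808302 -0.34663742  0.26377327] 56.3
```

View pics/s24.png

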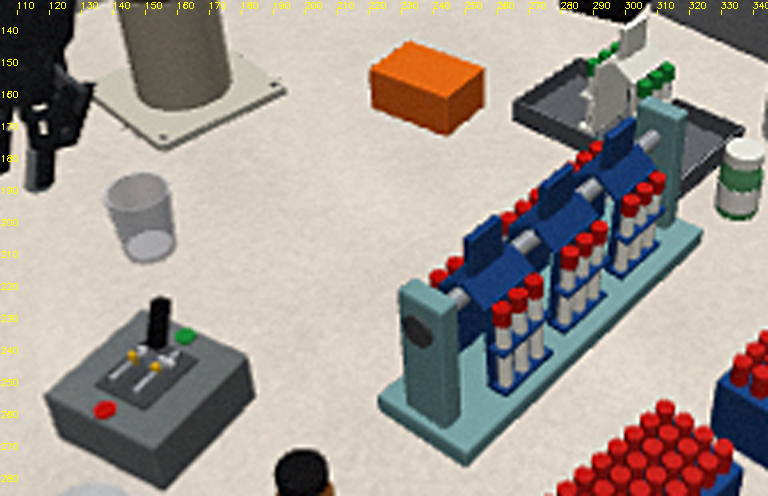

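View pics/t24.png

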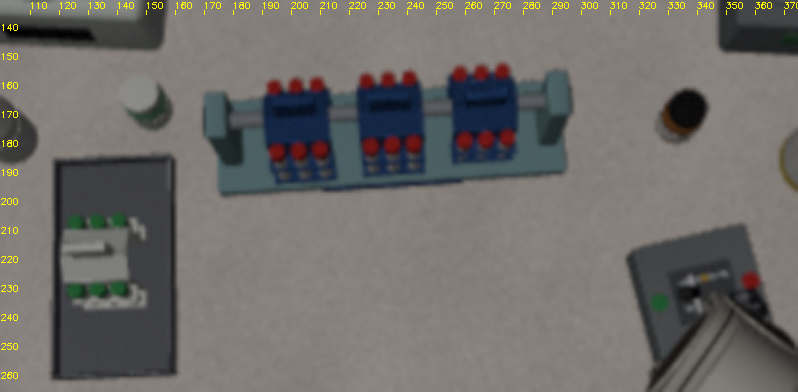

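View pics/s24b.png

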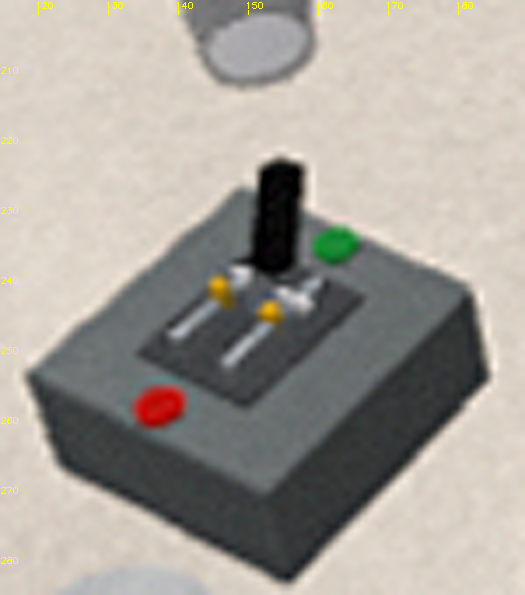

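The bat leans to the green dot (162,235). Its crossbar is at the same height beyond the gates as at the start, so it is home and locked. All carriers are in place and the arm is clear, so I'm handing in.

```bash
python3 -c "
from rig import manip
print(manip.close_job())"
```

```text
the job is handed in; nothing more can be done
None
```

The changeover is done and the job was handed in at about 56 s of the 210 s allowed.

- **To STOP:** I pulled the toggle out about 14 mm, swung it over the gate to red and let it go. It was there before I touched any carrier.
- **Carriers:** The start had one white and three blue carriers. The white one now stands in the tray. The three blue ones hang on the bar at 100 mm pitch. Each met the bar within 1 mm of the height expected for a fully seated crown.
- **Back to RUN:** I pulled the toggle out about 15 mm, swung it back to green and released it.

**Last checks:**
- The scene view showed all carriers upright, and the toggle leaning to green with its crossbar at the same height as at the start.
- In the top view the arm hid part of the control box, so I judged the final toggle position from the scene view only.
- The two cameras disagreed by about 3–6 mm on some points. The grip widths and contact heights matched what was expected.
- I saw no blue carrier knocked aside. The only slip was a wrong-way wrist turn in free space before picking up the third blue carrier, corrected before it touched anything.

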